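Load the drying station on the lab bench

TASK

Load the blower drying station: first push its red mushroom stop down until it latches, and leave it down while you stand every white plate upright on a long edge in the drying rack, well down between the prongs and one to a slot (any slots), and spread the heap of orange caps inside the tray so that they lie in a single layer with about a finger's width or more between any two. Only when everything is loaded, twist the stop clockwise until it has come fully up again. Leave the bottle, the jar and the beaker where they are.

Things in the scene. Friction and masses are not known exactly. Their poses are not given: they have to be found in the camera images.
- plate0_mid (a point): White ceramic spot plate, a flat slab 110 x 90 x 10 mm, 0.2 kg, wells on one face. This point is its centre: x normal to its face (10 mm), y along its 110 mm side, z along its 90 mm side. Starts on the draining board, a long edge on the ledge, leaning 30 deg from upright, top edge nearest the robot, its upper 42 mm clear above the board's panel. Two or three are present (else None).
- plate1_mid (a point): White ceramic spot plate, a flat slab 110 x 90 x 10 mm, 0.2 kg, wells on one face. This point is its centre: x normal to its face (10 mm), y along its 110 mm side, z along its 90 mm side. Starts on the draining board, a long edge on the ledge, leaning 30 deg from upright, top edge nearest the robot, its upper 42 mm clear above the board's panel. Two or three are present (else None).
- plate2_mid (a point): White ceramic spot plate, a flat slab 110 x 90 x 10 mm, 0.2 kg, wells on one face. This point is its centre: x normal to its face (10 mm), y along its 110 mm side, z along its 90 mm side. Starts on the draining board, a long edge on the ledge, leaning 30 deg from upright, top edge nearest the robot, its upper 42 mm clear above the board's panel. Two or three are present (else None).
- board: Grey draining board that carries the plates side by side, fixed, 120 x 390 mm, its panel and ledge reaching 70 mm high. Origin under its middle on the bench; y along its length, x to the side that the plates face.
- rack: Drying rack, fixed: grey base 190 (x) x 130 (y) x 12 mm; four slots 50 mm apart along x, each a yellow strip between blue wire prongs that stand 35 mm either side of its middle. Slots are 14 mm wide up to 56 mm above the bench, and splay to 23 mm at the tips (70 mm). A plate in a slot faces along the rack's x. Origin under the base's centre, on the bench.
- slot0 (a point): Slot 0 of the drying rack: middle of its floor (12 mm above the bench). x is across the slot (the normal of a plate in it), y along the slot, z up.
- slot1 (a point): Slot 1 of the drying rack: middle of its floor (12 mm above the bench). x is across the slot (the normal of a plate in it), y along the slot, z up.
- slot2 (a point): Slot 2 of the drying rack: middle of its floor (12 mm above the bench). x is across the slot (the normal of a plate in it), y along the slot, z up.
- slot3 (a point): Slot 3 of the drying rack: middle of its floor (12 mm above the bench). x is across the slot (the normal of a plate in it), y along the slot, z up.
- tray_in (a point): Shallow white drying tray, fixed, 200 x 200 mm outside, 190 x 190 mm inside, floor 5 mm above the bench, rim 10 mm above the floor. This point is the centre of the inner floor; x and y along its sides.
- cap0: Orange screw cap of a reagent bottle, a solid-looking disc 44 mm across and 26 mm high, 30 g, white spot on top. Origin at its centre, z along its axis. Starts in a heap in the tray.
- cap1: Orange screw cap of a reagent bottle, a solid-looking disc 44 mm across and 26 mm high, 30 g, white spot on top. Origin at its centre, z along its axis. Starts in a heap in the tray.
- cap2: Orange screw cap of a reagent bottle, a solid-looking disc 44 mm across and 26 mm high, 30 g, white spot on top. Origin at its centre, z along its axis. Starts in a heap in the tray.
- cap3: Orange screw cap of a reagent bottle, a solid-looking disc 44 mm across and 26 mm high, 30 g, white spot on top. Origin at its centre, z along its axis. Starts in a heap in the tray, on top of the others (absent in some starts: None).
- cap4: Orange screw cap of a reagent bottle, a solid-looking disc 44 mm across and 26 mm high, 30 g, white spot on top. Origin at its centre, z along its axis. Starts in a heap in the tray (absent in some starts: None).
- stop_top (a point): Centre of the top of the blower's red mushroom stop: round head 40 mm across, 22 mm thick, on a fixed grey control box 90 x 90 x 35 mm with a yellow ring. This point is 71 mm above the bench when up, 63 mm when pressed; the head latches down when pressed (about 4 N). The point moves and turns with the head.
- stop (a joint): Depth of the mushroom stop in m: 0 up (blower may run), 0.008 fully pressed and latched.
- stop_knob (a joint): Twist of the mushroom head in rad: 0 as found, grows clockwise seen from above, up to 0.95. Twisting it drives the pressed head up; it is fully up at about 0.7 rad. It stays where it is left.
- amber_bottle: Amber glass jar 68 mm across, 130 mm high, a bystander. Origin at the centre of its underside.
- white_jar: White plastic jar with a blue cap, 64 mm across, 110 mm high, a bystander. Origin at the centre of its underside.
- beaker: Empty glass beaker 70 mm across, 90 mm high, a bystander. Origin at the centre of its underside.
Not all that is in view belongs to the job. Leave any black or brown look-alike of the rack alone.

How it is judged:
On the way, in this order (a step that is already met when the one before it is completed fails the run):
1. the mushroom stop is pushed down and latched (value of joint stop above 0.006 m), for 0.2 s.
2. with the stop still down, every plate stands in a slot of the rack and the caps lie spread in one layer in the tray (value of joint stop above 0.006 m and (x of plate0_mid in the frame of slot0 between -0.011 and 0.011 m or x of plate0_mid in the frame of slot1 between -0.011 and 0.011 m or x of plate0_mid in the frame of slot2 between -0.011 and 0.011 m or x of plate0_mid in the frame of slot3 between -0.011 and 0.011 m) and y of plate0_mid in the frame of slot0 between -0.03 and 0.03 m and z of plate0_mid in the frame of slot0 between 0.038 and 0.052 m and angle between the x axis of each of plate0_mid, plate1_mid, plate2_mid and the x axis of slot0, either way round below 0.2 rad and angle between plate0_mid's own y axis and vertical between 1.421 and 1.721 rad and (x of plate1_mid in the frame of slot0 between -0.011 and 0.011 m or x of plate1_mid in the frame of slot1 between -0.011 and 0.011 m or x of plate1_mid in the frame of slot2 between -0.011 and 0.011 m or x of plate1_mid in the frame of slot3 between -0.011 and 0.011 m) and y of plate1_mid in the frame of slot0 between -0.03 and 0.03 m and z of plate1_mid in the frame of slot0 between 0.038 and 0.052 m and angle between plate1_mid's own y axis and vertical between 1.421 and 1.721 rad and (x of plate2_mid in the frame of slot0 between -0.011 and 0.011 m or x of plate2_mid in the frame of slot1 between -0.011 and 0.011 m or x of plate2_mid in the frame of slot2 between -0.011 and 0.011 m or x of plate2_mid in the frame of slot3 between -0.011 and 0.011 m) and y of plate2_mid in the frame of slot0 between -0.03 and 0.03 m and z of plate2_mid in the frame of slot0 between 0.038 and 0.052 m and angle between plate2_mid's own y axis and vertical between 1.421 and 1.721 rad and x of cap0 in the frame of tray_in between -0.086 and 0.086 m and y of cap0 in the frame of tray_in between -0.086 and 0.086 m and z of cap0 in the frame of tray_in between 0 and 0.027 m and linear speed of each of cap0, cap1, cap2, cap3, cap4 below 0.03 m/s and x of cap1 in the frame of tray_in between -0.086 and 0.086 m and y of cap1 in the frame of tray_in between -0.086 and 0.086 m and z of cap1 in the frame of tray_in between 0 and 0.027 m and x of cap2 in the frame of tray_in between -0.086 and 0.086 m and y of cap2 in the frame of tray_in between -0.086 and 0.086 m and z of cap2 in the frame of tray_in between 0 and 0.027 m and x of cap3 in the frame of tray_in between -0.086 and 0.086 m and y of cap3 in the frame of tray_in between -0.086 and 0.086 m and z of cap3 in the frame of tray_in between 0 and 0.027 m and x of cap4 in the frame of tray_in between -0.086 and 0.086 m and y of cap4 in the frame of tray_in between -0.086 and 0.086 m and z of cap4 in the frame of tray_in between 0 and 0.027 m and horizontal distance between each of cap1, cap2, cap3, cap4 and cap0 above 0.05 m and horizontal distance between each of cap2, cap3, cap4 and cap1 above 0.05 m and horizontal distance between each of cap3, cap4 and cap2 above 0.05 m and horizontal distance between cap4 and cap3 above 0.05 m), for 0.2 s.
3. the stop is twisted clockwise and has come up (value of joint stop below 0.0025 m and value of joint stop_knob above 0.4 rad), for 0.2 s.
At the end, for the whole second after the job is handed in: Each plate stands on a long edge in a slot (11 mm across it, 30 mm along it, about 10 degrees, bottomed to 7 mm), the caps rest in the tray in one layer, centres at least 50 mm apart (gaps of 6 mm), all at rest, and the stop is up to within 2.5 mm ((x of plate0_mid in the frame of slot0 between -0.011 and 0.011 m or x of plate0_mid in the frame of slot1 between -0.011 and 0.011 m or x of plate0_mid in the frame of slot2 between -0.011 and 0.011 m or x of plate0_mid in the frame of slot3 between -0.011 and 0.011 m) and y of plate0_mid in the frame of slot0 between -0.03 and 0.03 m and z of plate0_mid in the frame of slot0 between 0.038 and 0.052 m and angle between the x axis of each of plate0_mid, plate1_mid, plate2_mid and the x axis of slot0, either way round below 0.2 rad and angle between plate0_mid's own y axis and vertical between 1.421 and 1.721 rad and (x of plate1_mid in the frame of slot0 between -0.011 and 0.011 m or x of plate1_mid in the frame of slot1 between -0.011 and 0.011 m or x of plate1_mid in the frame of slot2 between -0.011 and 0.011 m or x of plate1_mid in the frame of slot3 between -0.011 and 0.011 m) and y of plate1_mid in the frame of slot0 between -0.03 and 0.03 m and z of plate1_mid in the frame of slot0 between 0.038 and 0.052 m and angle between plate1_mid's own y axis and vertical between 1.421 and 1.721 rad and (x of plate2_mid in the frame of slot0 between -0.011 and 0.011 m or x of plate2_mid in the frame of slot1 between -0.011 and 0.011 m or x of plate2_mid in the frame of slot2 between -0.011 and 0.011 m or x of plate2_mid in the frame of slot3 between -0.011 and 0.011 m) and y of plate2_mid in the frame of slot0 between -0.03 and 0.03 m and z of plate2_mid in the frame of slot0 between 0.038 and 0.052 m and angle between plate2_mid's own y axis and vertical between 1.421 and 1.721 rad and x of cap0 in the frame of tray_in between -0.086 and 0.086 m and y of cap0 in the frame of tray_in between -0.086 and 0.086 m and z of cap0 in the frame of tray_in between 0 and 0.027 m and linear speed of each of cap0, cap1, cap2, cap3, cap4 below 0.03 m/s and x of cap1 in the frame of tray_in between -0.086 and 0.086 m and y of cap1 in the frame of tray_in between -0.086 and 0.086 m and z of cap1 in the frame of tray_in between 0 and 0.027 m and x of cap2 in the frame of tray_in between -0.086 and 0.086 m and y of cap2 in the frame of tray_in between -0.086 and 0.086 m and z of cap2 in the frame of tray_in between 0 and 0.027 m and x of cap3 in the frame of tray_in between -0.086 and 0.086 m and y of cap3 in the frame of tray_in between -0.086 and 0.086 m and z of cap3 in the frame of tray_in between 0 and 0.027 m and x of cap4 in the frame of tray_in between -0.086 and 0.086 m and y of cap4 in the frame of tray_in between -0.086 and 0.086 m and z of cap4 in the frame of tray_in between 0 and 0.027 m and horizontal distance between each of cap1, cap2, cap3, cap4 and cap0 above 0.05 m and horizontal distance between each of cap2, cap3, cap4 and cap1 above 0.05 m and horizontal distance between each of cap3, cap4 and cap2 above 0.05 m and horizontal distance between cap4 and cap3 above 0.05 m and value of joint stop below 0.0025 m); the robot touches nothing.
It fails at once if the amber bottle is moved more than 30 mm or tipped (distance of amber_bottle from where it was at the start of the episode above 0.03 m or angle between amber_bottle's own z axis and vertical above 0.5 rad).
It fails at once if the white jar is moved more than 30 mm or tipped (distance of white_jar from where it was at the start of the episode above 0.03 m or angle between white_jar's own z axis and vertical above 0.5 rad).
It fails at once if the beaker is moved more than 30 mm or tipped (distance of beaker from where it was at the start of the episode above 0.03 m or angle between beaker's own z axis and vertical above 0.5 rad).
Of plate0, plate1, plate2 only 2 to 3 are there at a start; the rules pass over those that are not, and their reading is None.
Of cap3, cap4 only 1 to 2 are there at a start; the rules pass over those that are not, and their reading is None.
At some moment in a run one of cap0, cap1, cap2 may be knocked a few centimetres aside while the robot is not near it.
It also fails if it takes over 208 s, if anything falls off the work surface, if the arm or the gripper's body presses on something with over 40 N, if the wrist force passes 120 N, or if a joint passes its speed limit or range.

ROBOT

A 7-joint arm with a two-finger parallel gripper is mounted at the origin on the work surface. World frame = base frame: x ahead of the robot, y to its left, z up, the work surface at z = 0. Lengths are in m, angles in rad, forces in N, time in s.
With the tool pointing down it reaches from about 0.4 to 0.85 m from the base axis. Payload 4.5 kg.
Tool frame: the origin (TCP) lies between the finger pads; the fingertips stand r.tip_reach ahead of it and the grasp point (between the pads) lies 3 mm ahead of it (r.tip_reach is the distance from the TCP to the fingertips, in m); z points along the fingers, y is the line along which they close (so a half turn about z gives the same grasp; the last joint's range is limited). The gripper opens to 88 mm and grips with 3 to 60 N. Pads are 18 mm wide; open, the fingers measure 123 mm over their backs; the gripper's body (75 mm by 187 mm) begins 45 mm behind the grasp point.
Start: joints at [-1.08, 0.689, -0.195, 1.565, 0.157, 0.902, -0.215], TCP at [0.276, 0.561, 0.261] pointing down, gripper open.
Joint ranges: [-3.01, 3.01], [-0.46, 2.08], [-1.47, 1.51], [0.13, 2.56], [-1, 4.14], [0.04, 2.09], [-2.66, 2.66]. Speed limits (rad/s): [2.57, 2.57, 3.14, 3.14, 3.14, 3.14, 3.14].

INTERFACE

Orientations are given as a unit quaternion [x, y, z, w].
In Python, from plant import r gives the robot as it stands.
- The arm moves only by the tool step_arm, never from a script. Its argument "motion" is a list of rows, each an object with "dp": the shift along the tool's x, y, z in mm, a list of three; "twist": the turn, a rotation vector about the tool's x, y, z in rad, a list of three; "hand": the opening, from -1 (shut) to 1 (fully open). In form: [{"dp": [dx, dy, dz], "twist": [rx, ry, rz], "hand": hand}, ...]. A call has 1 to 5 rows; each row is the pose to reach, as a shift and turn from the pose commanded when the call began, along the tool's axes at that moment; what a row does not reach only later rows make up. A row lasts 1/8 s, in which the tool goes at most 62.5 mm and 10.7 degrees, less where a joint would pass 70% of its speed; a pose out of reach is approached as far as the arm can. A call with a gripper value outside its range is refused whole. The fingers move at their own pace and stop on an object; "force" is the grip in N (left out, the last holds). Time passes only in rows, so rows that repeat a pose let the fingers close. It gives the time, the measured TCP pose, the force, the opening and the grip force at its end, in the units of the state.
- r.get_state(): the state, without advancing time (a new reading comes with each control period).
- r.snapshot(name): name is "side" or "top" or "wrist"; returns a dict with "pixels" (480x640x3 uint8, red, green, blue), "depth" (480x640 float32, m along the optical axis (not along the pixel's ray), 0 where there is no reading), "fx", "fy", "cx", "cy" (pixels), "D" ([k1, k2, p1, p2, k3] as OpenCV has them; the pictures are not rectified), "xyz" and "orientation" of the camera in the world; the wrist camera has in their place "mount" (4x4, takes a point from camera to tool coordinates, whose origin is the TCP and whose axes are the flange's). Camera axes: x right, y down, z forward; pixel columns grow to the right and rows downward; lengths in m; the calibration is good to about 2 mm. A picture is of the moment at which its call begins: read the wrist's pose just before it.
- r.finish_job(): hands the job in; it is judged then, once.
Trained networks look in the newest picture that a camera, given by its name, has taken for a name from the list of things; names that differ only in an ending like _2 or _b are one class to them, and where a whole thing is asked for, a point or a joint stands for the part that bears it (a point fixed in the world has none). Each returns a list of dicts, best first, with "score" (0 to 1); they miss things now and then, are a little off and sometimes report something else, mostly with a low value. They report only what shows in the picture. A call takes as long as a camera call. They do not tell look-alikes from the thing itself.
- r.search_frame(camera, thing): "at" ([x, y, z] in m, in the coordinates of the camera as it stood for that picture, good to about 4 mm: the middle of the surface that is visible of it).
The state is a dict: "clock": time; "q": joint angles; "qd": joint speeds; "joint_torque": joint torques, N m; "tool_pos": TCP position; "eef_rot": TCP orientation; "contact_force": force on the tool from outside, world axes, zero at the start; "moment": the same for the moment, N m; "opening": opening from 0.0 (shut) to 1.0 (fully open); "finger_force": force on a finger pad.
Only numpy, scipy, OpenCV 4.12 (cv2) and the standard library are available. Lean on these libraries where they do the work, as an engineer would, in place of code of your own. Each camera call takes 0.05 s, during which the arm holds its last target. There are 200 camera calls.

## Working session

There is one attempt and no reset: what is moved stays moved. The work goes in short steps, Python scripts to look and compute and a tool call to move; the robot and the scene stay as the last step left them, time stands still between calls to the robot, and variables do not carry over. Pictures are saved under pics/ and viewed, at most 14 in all, crops included, and the job is handed in when it is done.

Besides the shell and the picture viewer there is one more tool, called as name([rows], argument=value, ...), one row to a line, values as JSON. step_arm: Moves the arm, as the interface text tells. Its arguments: {"type":"object","properties":{"motion":{"type":"array"},"force":{"type":"number"}},"required":["motion"]}

```bash
ls; mkdir -p pics
cat > h.py <<'E'
import numpy as np, cv2
from scipy.spatial.transform import Rotation as R
from plant import r
def cam(name):
    s=r.get_state(); im=r.snapshot(name)
    if name=='wrist':
        T=np.eye(4);T[:3,:3]=R.from_quat(s['eef_rot']).as_matrix();T[:3,3]=s['tool_pos'];T=T@np.array(im['mount'])
    else:
        T=np.eye(4);T[:3,:3]=R.from_quat(im['orientation']).as_matrix();T[:3,3]=im['xyz']
    K=np.array([[im['fx'],0,im['cx']],[0,im['fy'],im['cy']],[0,0,1.]])
    return im,T,K,np.array(im['D'],float)
def world(im,T,K,D):
    h,w=im['depth'].shape
    u,v=np.meshgrid(np.arange(w),np.arange(h))
    p=cv2.undistortPoints(np.stack([u,v],-1).reshape(-1,1,2).astype(np.float64),K,D).reshape(h,w,2)
    d=im['depth'][...,None]
    P=np.concatenate([p*d,d],-1)@T[:3,:3].T+T[:3,3]
    P[im['depth']==0]=np.nan
    return P
def px(p,T,K,D):
    q=(np.atleast_2d(p)-T[:3,3])@T[:3,:3]
    return cv2.projectPoints(q,np.zeros(3),np.zeros(3),K,D)[0].reshape(-1,2)
def save(im,f): cv2.imwrite('pics/'+f,im['pixels'][...,::-1])
def pw(w,s=None):
    "tool-frame mm shift to world point"
    s=s or r.get_state()
    return (R.from_quat(s['eef_rot']).inv().apply(np.array(w)-s['tool_pos'])*1000).round(1)
E
cat > a.py <<'E'
from h import *
np.set_printoptions(precision=4,suppress=True)
s=r.get_state();print(s,r.tip_reach)
for c in ('top','side'):
    im,T,K,D=cam(c);save(im,c+'0.png');print(c,T.round(3).tolist(),K[0,0])
    for t in ['plate0_mid','board','rack','tray_in','cap0','stop_top','amber_bottle','white_jar','beaker']:
        try:
            for o in r.search_frame(c,t): 
                w=T[:3,:3]@o['at']+T[:3,3]; print(t,round(o['score'],2),w.round(3),px(w,T,K,D).round())
        except Exception as e: print(t,e)
E
python3 a.py
```

```text
pics
{'clock': 0.0, 'q': array([-1.0802,  0.69  , -0.1945,  1.5663,  0.1573,  0.9025, -0.2151]), 'qd': array([ 0.0002, -0.0013,  0.0007, -0.0001,  0.0004, -0.0013,  0.    ]), 'joint_torque': array([ -0.0006, -52.757 ,  -1.2669, -15.3433,  -0.0526,   0.0069,
         0.0002]), 'tool_pos': array([0.2755, 0.5604, 0.2599]), 'eef_rot': array([ 0.2264,  0.974 , -0.0009, -0.0001]), 'contact_force': array([-0.8777, -0.4397,  0.1053]), 'moment': array([0.0682, 0.0127, 0.0117]), 'finger_force': 0.0, 'opening': 1.003110564542588} 0.022
top [[0.024, -0.993, 0.117, 0.352], [-1.0, -0.023, 0.006, -0.049], [-0.003, -0.117, -0.993, 1.321], [0.0, 0.0, 0.0, 1.0]] 582.8573199985426
plate0_mid 0.93 [0.612 0.176 0.088] [[212. 183.]]
board 0.69 [0.523 0.292 0.013] [[165. 227.]]
rack 0.8 [ 0.489 -0.293  0.015] [[423. 248.]]
rack 0.56 [ 0.572 -0.523  0.016] [[522. 214.]]
tray_in 0.96 [ 0.51  -0.056  0.005] [[318. 236.]]
cap0 0.89 [ 0.497 -0.008  0.057] [[296. 239.]]
cap0 0.63 [ 0.471 -0.054  0.031] [[316. 253.]]
cap0 0.48 [ 0.461 -0.009  0.031] [[296. 257.]]
cap0 0.45 [ 0.512 -0.036  0.036] [[309. 234.]]
sto
[... 480 characters left out ...]
93] [[307. 185.]]
board 0.76 [0.53  0.256 0.008] [[275. 200.]]
rack 0.79 [ 0.214 -0.314  0.012] [[250. 374.]]
rack 0.72 [ 0.486 -0.306  0.009] [[357. 329.]]
rack 0.68 [ 0.559 -0.527  0.01 ] [[440. 388.]]
tray_in 0.67 [ 0.502 -0.064  0.009] [[315. 265.]]
cap0 0.69 [ 0.456 -0.014  0.03 ] [[291. 253.]]
cap0 0.65 [ 0.464 -0.062  0.028] [[302. 264.]]
cap0 0.58 [ 0.493 -0.015  0.06 ] [[304. 241.]]
cap0 0.52 [ 0.503 -0.038  0.026] [[311. 254.]]
stop_top 0.65 [ 0.668 -0.215  0.069] [[403. 264.]]
amber_bottle 0.78 [0.769 0.027 0.084] [[384. 198.]]
amber_bottle 0.68 [ 0.456 -0.016  0.031] [[292. 253.]]
white_jar 0.62 [ 0.707 -0.324  0.077] [[442. 284.]]
beaker 0.65 [ 0.335 -0.465  0.058] [[335. 392.]]
```

View pics/top0.png

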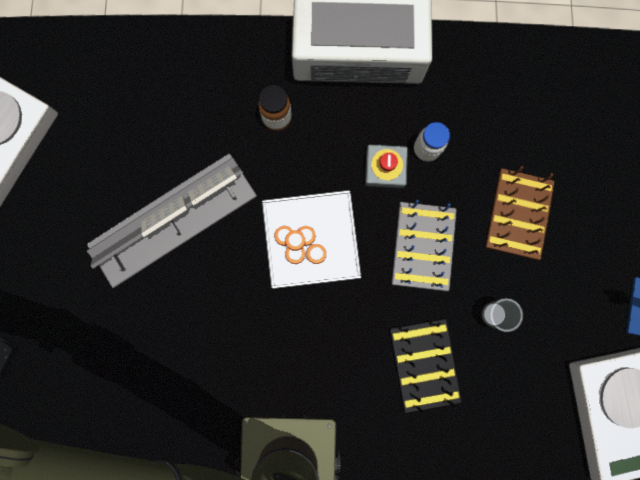

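View pics/side0.png

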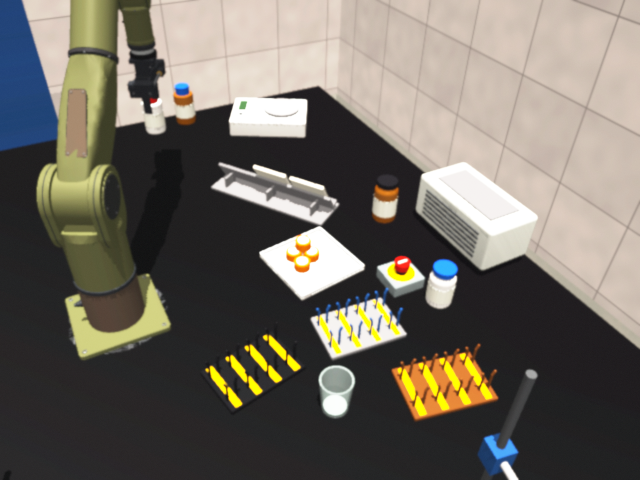

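Top view: two plates, at (165,218) and (213,185), lean on the far side of the board's panel, and five caps are heaped around (300,243). The stop is at (389,161). Three things could pass for the rack: grey base with blue prongs (424,248), brown (520,213) and black (425,365). I choose the grey one. The side view agrees, with that rack at (357,325).

```bash
cat > b.py <<'E'
from h import *
np.set_printoptions(precision=4,suppress=True)
for c in ('top','side'):
    im,T,K,D=cam(c);P=world(im,T,K,D);hsv=cv2.cvtColor(im['pixels'],cv2.COLOR_RGB2HSV)
    H,S,V=[hsv[...,i].astype(int) for i in range(3)];X,Y,Z=P[...,0],P[...,1],P[...,2]
    print(c)
    def box(m,n):
        p=P[m][:,:2].astype(np.float32)*1000
        b=cv2.minAreaRect(p);print(n,len(p),np.array(b[0])/1000,b[1],b[2],'zmed',np.nanmedian(P[m][:,2]))
    reg=(X>.38)&(X<.6)&(Y<-.2)&(Y>-.4)
    ye=reg&(S>120)&(abs(H-27)<8)&(V>100)&(Z<.03)
    n,l,st,_=cv2.connectedComponentsWithStats(ye.astype(np.uint8))
    for i in range(1,n):
        if st[i,4]>40: box(l==i,'yellow')
    box(reg&(S<60)&(V>90)&(abs(Z-.012)<.006),'rackbase')
    w=(S<60)&(V>150)
    box(w&(X>.38)&(X<.64)&(Y>-.17)&(Y<.07)&(Z<.02),'tray')
    pl=(X>.4)&(X<.75)&(Y>.08)&(Y<.42)&(Z>.072)
    n,l,st,_=cv2.connectedComponentsWithStats(pl.astype(np.uint8))
    for i in range(1,n):
        if st[i,4]>60:
            p=P[l==i];u,s_,v=np.linalg.svd(p-p.mean(0),full_matrices=False)
            print('plate',len(p),p.mean(0),'long',v[0],'n',v[2],'ext',np.ptp((p-p.mean(0))@v[0]),'mid',p.mean(0)+v[0]*np.mean([((p-p.mean(0))@v[0]).min(),((p-p.mean(0))@v[0]).max()]),'z',p[:,2].min(),p[:,2].max())
    red=(S>150)&((H<8)|(H>172))&(V>80)&(X>.6)&(X<.75)&(Y<-.15)&(Y>-.26)&(Z>.06)
    box(red,'stop')
    og=(X>.38)&(X<.64)&(Y>-.17)&(Y<.07)&(Z>.02)
    box(og,'heap');print('heap maxz',np.nanmax(Z[og]))
    for t in ['plate0_mid','cap0']:
        for o in r.search_frame(c,t): print(t,round(o['score'],2),(T[:3,:3]@o['at']+T[:3,3]))
    if c=='top': cv2.imwrite('pics/topc.png',np.hstack([cv2.resize(im['pixels'][180:300,250:370,::-1],(400,400),interpolation=3),cv2.resize(im['pixels'][190:310,370:490,::-1],(400,400),interpolation=3)]))
E
python3 b.py
```

```text
top
yellow 275 [ 0.5693 -0.3047] (119.41879272460938, 15.487804412841797) 85.1237564086914 zmed 0.01405044186254334
yellow 290 [ 0.5188 -0.2995] (117.69786071777344, 14.103866577148438) 84.86323547363281 zmed 0.014130021649659819
yellow 306 [ 0.4689 -0.2954] (118.213134765625, 14.098417282104492) 84.92937469482422 zmed 0.014502866179856522
yellow 304 [ 0.419  -0.2911] (117.01362609863281, 14.131172180175781) 84.58689880371094 zmed 0.013678706991553935
rackbase 2688 [ 0.4941 -0.2974] (130.61761474609375, 190.01951599121094) 84.47947692871094 zmed 0.013426984133560138
tray 6377 [ 0.5043 -0.0396] (200.3635711669922, 201.86343383789062) 8.006775856018066 zmed 0.006914419489629786
plate 509 [0.6006 0.1725 0.0986] long [-0.5623  0.8269  0.0076] n [0.6587 0.4423 0.6087] ext 0.11153933261745194 mid [0.6007 0.1724 0.0986] z 0.0721211404699551 0.11474999398466657
plate 509 [0.5301 0.2758 0.0984] long [-0.5737  0.819   0.0111] n [0.6562 0.4515 0.6046] ext 0.11041509943647046 mid [0.5297 0.2763 0.0984] z 0.07226964985231499 0.11579722814952764
stop 185 [ 0.6731 -0.2061] (36.470062255859375, 36.0
[... 1459 characters left out ...]
35253906, 223.31556701660156) 7.7993340492248535 zmed 0.005268011210412538
plate 553 [0.5613 0.2169 0.0941] long [ 0.5677 -0.8232 -0.0062] n [-0.7526 -0.516  -0.409 ] ext 0.24116148199259196 mid [0.5574 0.2226 0.0941] z 0.07207714787822617 0.11165514096868812
stop 115 [ 0.671  -0.2076] (45.23277282714844, 35.90689468383789) 40.04972457885742 zmed 0.06899660396873941
heap 728 [ 0.5422 -0.0739] (173.47239685058594, 210.67074584960938) 83.96685791015625 zmed 0.031917761965770064
heap maxz 0.062174281411283894
plate0_mid 0.59 [0.5957 0.1701 0.0952]
plate0_mid 0.57 [ 0.4807 -0.3039  0.0112]
cap0 0.73 [ 0.5029 -0.0399  0.0302]
cap0 0.63 [ 0.4897 -0.0146  0.0561]
cap0 0.48 [ 0.4568 -0.0166  0.0287]
```

View pics/topc.png

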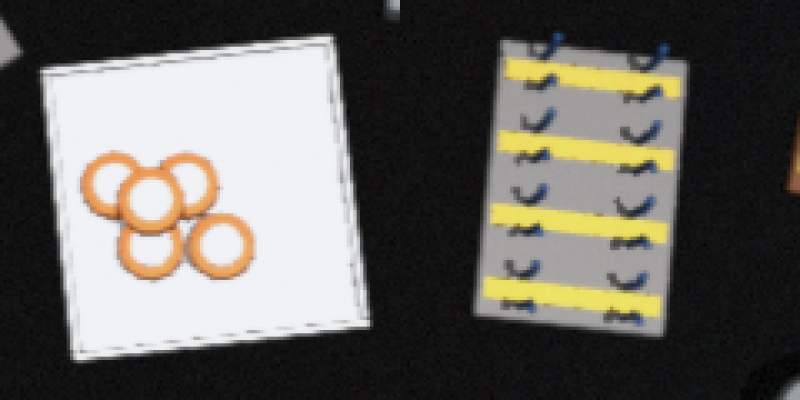

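The crop confirms my choice: grey base with blue prongs (right half). It also shows five caps, four on the tray floor about 48 mm apart and one on top at crop (150,200). Next I'll plan the stop press.

```bash
cat > plan.py <<'E'
from h import *
def Rz(az):  # tool down, y at azimuth az deg
    a=np.radians(az);y=np.array([np.cos(a),np.sin(a),0]);z=np.array([0,0,-1.]);return np.stack([np.cross(y,z),y,z],1)
_n=np.array([.713,.492,.5]);_n/=np.linalg.norm(_n);_z=np.array([.4115,.284,-.866]);_z-=_n*(_z@_n);_z/=np.linalg.norm(_z)
RB=np.stack([np.cross(_n,_z),_n,_z],1)
def plan(ts,start=None):
    if start is None:
        s=r.get_state();p,Rm=np.array(s['tool_pos']),R.from_quat(s['eef_rot']).as_matrix()
    else: p,Rm=np.array(start[0]),start[1]
    for i,(q,Q) in enumerate(ts):
        q=np.array(q,float);dp=Rm.T@(q-p)*1000;tw=R.from_matrix(Rm.T@Q).as_rotvec()
        n=max(np.linalg.norm(dp)/62.5,np.degrees(np.linalg.norm(tw))/10.7)
        print(i,'dp',dp.round(0).astype(int).tolist(),'tw',tw.round(2).tolist(),'rows %.1f'%n,'to',q.round(3));p,Rm=q,Q
E
python3 -c "
from plan import *
plan([((.41,.305,.22),Rz(48)),((.54,.05,.2),Rz(22)),((.672,-.207,.15),Rz(0)),((.672,-.207,.095),Rz(0)),((.672,-.207,.082),Rz(0))])"
```

```text
0 dp [-233, -170, 41] tw [0.0, -0.0, 0.28] rows 4.7 to [0.41  0.305 0.22 ]
1 dp [-267, -103, 20] tw [0.0, 0.0, 0.45] rows 4.6 to [0.54 0.05 0.2 ]
2 dp [-288, 26, 50] tw [0.0, 0.0, 0.38] rows 4.7 to [ 0.672 -0.207  0.15 ]
3 dp [0, 0, 55] tw [0.0, 0.0, 0.0] rows 0.9 to [ 0.672 -0.207  0.095]
4 dp [0, 0, 13] tw [0.0, 0.0, 0.0] rows 0.2 to [ 0.672 -0.207  0.082]
```

step_arm([
  {"dp": [-233,-170,41],"twist": [0,0,0.28],"hand": -1},
  {"dp": [-233,-170,41],"twist": [0,0,0.28],"hand": -1},
  {"dp": [-233,-170,41],"twist": [0,0,0.28],"hand": -1},
  {"dp": [-233,-170,41],"twist": [0,0,0.28],"hand": -1},
  {"dp": [-233,-170,41],"twist": [0,0,0.28],"hand": -1},
])

```text
clock: 1.92
tool_pos: [0.4112, 0.3024, 0.2195]
eef_rot: [0.362, 0.932, -0.001, 0.0]
contact_force: [1.1, 0.8, -0.2]
opening: 0.452
finger_force: 0.0
```

step_arm([
  {"dp": [-267,-103,20],"twist": [0,0,0.45],"hand": -1},
  {"dp": [-267,-103,20],"twist": [0,0,0.45],"hand": -1},
  {"dp": [-267,-103,20],"twist": [0,0,0.45],"hand": -1},
  {"dp": [-267,-103,20],"twist": [0,0,0.45],"hand": -1},
  {"dp": [-267,-103,20],"twist": [0,0,0.45],"hand": -1},
])

```text
clock: 2.55
tool_pos: [0.5396, 0.046, 0.1996]
eef_rot: [0.561, 0.828, -0.0, 0.001]
contact_force: [-0.6, -0.0, 0.9]
opening: 0.006
finger_force: 0.0
```

step_arm([
  {"dp": [-288,26,50],"twist": [0,0,0.38],"hand": -1},
  {"dp": [-288,26,50],"twist": [0,0,0.38],"hand": -1},
  {"dp": [-288,26,50],"twist": [0,0,0.38],"hand": -1},
  {"dp": [-288,26,50],"twist": [0,0,0.38],"hand": -1},
  {"dp": [-288,26,50],"twist": [0,0,0.38],"hand": -1},
])

```text
clock: 3.18
tool_pos: [0.6708, -0.211, 0.1491]
eef_rot: [0.707, 0.708, -0.0, 0.001]
contact_force: [0.1, -0.4, -0.1]
opening: 0.004
finger_force: 0.0
```

step_arm([
  {"dp": [3,1,40],"twist": [0,0,0],"hand": -1},
  {"dp": [3,1,56],"twist": [0,0,0],"hand": -1},
  {"dp": [3,1,61],"twist": [0,0,0],"hand": -1},
  {"dp": [3,1,66],"twist": [0,0,0],"hand": -1},
  {"dp": [3,1,66],"twist": [0,0,0],"hand": -1},
])

```text
clock: 3.8
tool_pos: [0.672, -0.2039, 0.0855]
eef_rot: [0.705, 0.709, 0.001, 0.001]
contact_force: [-2.3, 0.6, 5.1]
opening: 0.006
finger_force: 2.8
```

step_arm([
  {"dp": [0,0,3],"twist": [0,0,0],"hand": -1},
  {"dp": [0,0,3],"twist": [0,0,0],"hand": -1},
  {"dp": [0,0,4],"twist": [0,0,0],"hand": -1},
])

```text
clock: 4.18
tool_pos: [0.6723, -0.2039, 0.0852]
eef_rot: [0.706, 0.709, 0.001, 0.001]
contact_force: [-9.4, 3.3, 28.6]
opening: 0.004
finger_force: 14.8
```

step_arm([
  {"dp": [0,0,-60],"twist": [0,0,0],"hand": -1},
  {"dp": [0,0,-120],"twist": [0,0,0],"hand": -1},
  {"dp": [0,0,-120],"twist": [0,0,0],"hand": 0},
])

```text
clock: 4.55
tool_pos: [0.6757, -0.2049, 0.207]
eef_rot: [0.706, 0.709, 0.004, 0.006]
contact_force: [-0.4, 0.1, 0.1]
opening: 0.091
finger_force: 0.0
```

```bash
cat > c.py <<'E'
from h import *
np.set_printoptions(precision=4,suppress=True)
im,T,K,D=cam('top');P=world(im,T,K,D);X,Y,Z=P[...,0],P[...,1],P[...,2]
pix=im['pixels'].astype(int)
red=(pix[...,0]>120)&(pix[...,1]<60)&(X>.6)&(X<.75)&(Y<-.15)&(Y>-.26)&(Z>.05)
print('stop z',np.nanmedian(Z[red]),red.sum())
h=np.array([.823,.568])
pl=(X>.4)&(X<.75)&(Y>.08)&(Y<.42)&(Z>.074)
n,l,st,_=cv2.connectedComponentsWithStats(pl.astype(np.uint8))
N=np.array([.713,.492,.5]);U=np.array([-.4115,-.284,.866]);L=np.array([-.568,.823,0])
for i in range(1,n):
    if st[i,4]>60:
        p=P[l==i];a=p@N;u=p@U;y=p@L
        face=u<u.max()-.012
        print(len(p),'N face',np.percentile(a[face],[5,50,95]),'U max',np.percentile(u,[50,98,100]),'L',np.percentile(y,[1,99]),y.mean())
        # top edge centre
        c=N*(np.median(a[face])-.005)+U*(np.percentile(u,98))+L*np.mean(np.percentile(y,[1,99]))
        print('top edge centre',c,'TCP target',c-U*.010)
E
python3 c.py
python3 -c "
from plan import *
s=r.get_state();print(s['tool_pos'])
plan([((.50,.0,.23),Rz(20)),((.46,.16,.24),RB)])"
```

```text
stop z 0.06427653942526668 1
496 N face [0.5604 0.5646 0.5658] U max [-0.2034 -0.1943 -0.1899] L [-0.2528 -0.1451] -0.19924300417338192
top edge centre [0.5919 0.1667 0.1116] TCP target [0.5961 0.1696 0.1029]
493 N face [0.5637 0.5651 0.5664] U max [-0.2032 -0.1946 -0.1922] L [-0.1283 -0.0195] -0.07423536744077773
top edge centre [0.5214 0.2701 0.1115] TCP target [0.5256 0.2729 0.1028]
[ 0.6735667  -0.20430155  0.20359901]
0 dp [205, -172, -28] tw [0.01, 0.0, -0.34] rows 4.3 to [0.5  0.   0.23]
1 dp [164, 17, -10] tw [-0.52, 0.07, -0.25] rows 3.1 to [0.46 0.16 0.24]
```

```bash
python3 -c "
from plan import *
U=-RB[:,2];c=np.array([.596,.170,.1015])
plan([((.58,.0,.22),Rz(20)),(c+U*.1+[0,-.02,0],RB),(c+U*.03,RB),(c,RB)])"
```

```text
0 dp [205, -92, -17] tw [0.01, 0.0, -0.34] rows 3.6 to [0.58 0.   0.22]
1 dp [123, 18, 32] tw [-0.52, 0.07, -0.25] rows 3.1 to [0.555 0.122 0.188]
2 dp [16, 10, 76] tw [0.0, 0.0, 0.0] rows 1.2 to [0.584 0.161 0.127]
3 dp [0, 0, 30] tw [0.0, 0.0, 0.0] rows 0.5 to [0.596 0.17  0.102]
```

step_arm([
  {"dp": [205,-92,-17],"twist": [0.01,0,-0.34],"hand": 0},
  {"dp": [205,-92,-17],"twist": [0.01,0,-0.34],"hand": 0},
  {"dp": [205,-92,-17],"twist": [0.01,0,-0.34],"hand": 0},
  {"dp": [205,-92,-17],"twist": [0.01,0,-0.34],"hand": 0},
  {"dp": [205,-92,-17],"twist": [0.01,0,-0.34],"hand": 0},
])

```text
clock: 5.22
tool_pos: [0.5768, 0.005, 0.2162]
eef_rot: [0.573, 0.82, -0.003, -0.005]
contact_force: [0.3, -0.7, -0.0]
opening: 0.506
finger_force: 0.0
```

step_arm([
  {"dp": [123,18,32],"twist": [-0.52,0.07,-0.25],"hand": 0},
  {"dp": [123,18,32],"twist": [-0.52,0.07,-0.25],"hand": 0},
  {"dp": [123,18,32],"twist": [-0.52,0.07,-0.25],"hand": 0},
  {"dp": [123,18,32],"twist": [-0.52,0.07,-0.25],"hand": 0},
  {"dp": [123,18,32],"twist": [-0.52,0.07,-0.25],"hand": 0},
])

```text
clock: 5.85
tool_pos: [0.5367, 0.0954, 0.1718]
eef_rot: [0.493, 0.86, 0.115, 0.062]
contact_force: [-0.5, 0.1, 0.0]
opening: 0.502
finger_force: 0.0
```

```bash
python3 -c "
from plan import *
U=-RB[:,2];c=np.array([.596,.170,.1015])
s=r.get_state();print(s['tool_pos'],s['opening'])
plan([(c+U*.03,RB),(c,RB)])
im,T,K,D=cam('wrist');save(im,'w1.png');print(T.round(3).tolist())
im,T,K,D=cam('top');save(im,'t1.png')
P=world(im,T,K,D);pix=im['pixels'].astype(int);X,Y,Z=P[...,0],P[...,1],P[...,2]
red=(pix[...,0]>120)&(pix[...,1]<60)&(X>.6)&(X<.75)&(Y<-.15)&(Y>-.26)&(Z>.05)
print('stop z',np.nanmedian(Z[red]),red.sum())
"
```

```text
[0.53666006 0.0954451  0.17179164] 0.5024800602020224
0 dp [33, 60, 62] tw [-0.26, 0.02, -0.07] rows 1.5 to [0.584 0.161 0.127]
1 dp [0, 0, 30] tw [0.0, 0.0, 0.0] rows 0.5 to [0.596 0.17  0.102]
[[0.834, 0.419, 0.36, 0.469], [0.489, -0.863, -0.126, 0.145], [0.258, 0.281, -0.925, 0.292], [0.0, 0.0, 0.0, 1.0]]
stop z 0.06303933083831181 16
```

View pics/w1.png

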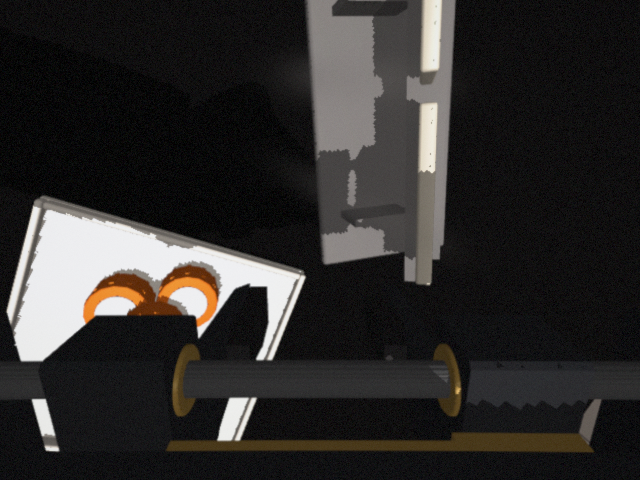

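The wrist view shows the near plate's top edge as a strip from (428,105) to (425,283), running along the board as measured. The tilt isn't finished yet, and the stop top reads 0.063, so it is latched down.

```bash
python3 -c "
from plan import *
U=-RB[:,2];c=np.array([.596,.170,.1015])
plan([(c+U*.05,RB)])"
```

```text
0 dp [32, 55, 43] tw [-0.26, 0.02, -0.07] rows 1.5 to [0.575 0.156 0.145]
```

step_arm([
  {"dp": [32,55,30],"twist": [-0.26,0.02,-0.07],"hand": 0},
  {"dp": [32,55,43],"twist": [-0.26,0.02,-0.07],"hand": 0},
  {"dp": [32,55,43],"twist": [-0.26,0.02,-0.07],"hand": 0},
  {"dp": [32,55,43],"twist": [-0.26,0.02,-0.07],"hand": 0},
])

```text
clock: 6.45
tool_pos: [0.5674, 0.1407, 0.1409]
eef_rot: [0.454, 0.864, 0.189, 0.111]
contact_force: [-0.7, -0.6, 0.2]
opening: 0.498
finger_force: 0.0
```

```bash
python3 -c "
from plan import *
U=-RB[:,2];c=np.array([.596,.170,.1015])
s=r.get_state();print(s['tool_pos'],s['qd'].round(3))
plan([(c,RB)])
T=np.eye(4);p=c+U*.01+RB[:,0]*np.array([[-.055],[.055]])
im,T,K,D=cam('wrist');print(px(p,T,K,D));save(im,'w2.png')
im,T,K,D=cam('side');save(im,'s2.png');print(px(c,T,K,D))
cv2.imwrite('pics/s2c.png',cv2.resize(im['pixels'][100:260,200:400,::-1],(800,600),interpolation=3)[:, :])
"
```

```text
[0.56738097 0.14071101 0.14090615] [ 0.402  0.402 -0.742  0.223  2.179  0.595 -1.843]
0 dp [9, 20, 53] tw [-0.08, 0.02, 0.0] rows 0.9 to [0.596 0.17  0.102]
[[352.3393527  362.01236077]
 [360.98243125 158.98754881]]
[[307.19889956 182.67603072]]
```

View pics/s2c.png

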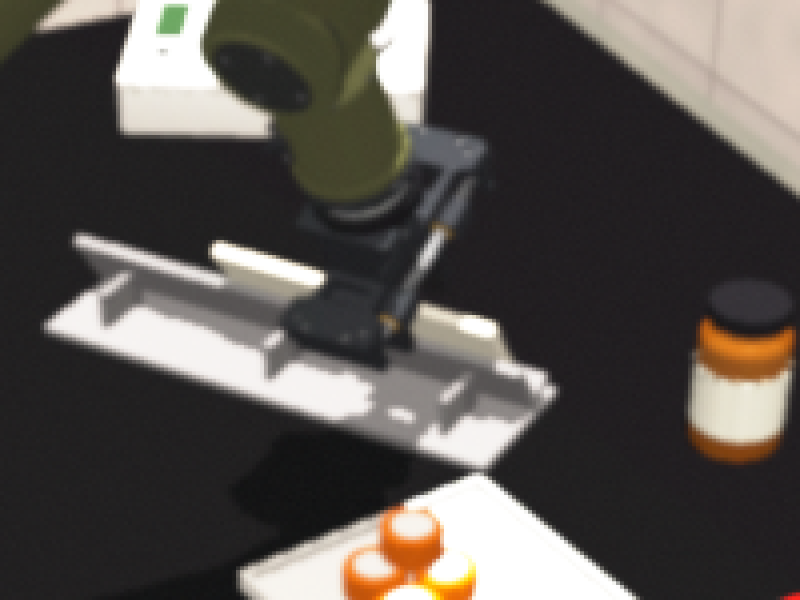

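The side crop shows the gripper over the near plate, which stands out to the right of the fingers at about (455,330). The arm is still turning near a wrist singularity, so I'll check the joints.

```bash
python3 -c "
from plan import *
U=-RB[:,2];c=np.array([.596,.170,.1015])
s=r.get_state();print(s['clock'],s['tool_pos'],s['q'].round(3),s['qd'].round(3),s['contact_force'])
plan([(c+U*.05,RB),(c,RB)])
im,T,K,D=cam('wrist');p=c+U*.01+RB[:,0]*np.array([[-.055],[.055]]);print(px(p,T,K,D));save(im,'w3.png')
"
```

```text
6.55 [0.56587094 0.14017426 0.13965265] [ 0.181  0.859 -0.726  2.151  2.     0.427 -1.569] [-0.022 -0.039  0.044 -0.012 -0.207 -0.04   0.153] [-0.33614501 -0.33037039 -0.42867357]
0 dp [7, 17, 2] tw [-0.09, 0.02, 0.0] rows 0.5 to [0.575 0.156 0.145]
1 dp [0, 0, 50] tw [0.0, 0.0, 0.0] rows 0.8 to [0.596 0.17  0.102]
[[356.25410697 363.65348515]
 [365.66073868 160.2892252 ]]
```

View pics/w3.png

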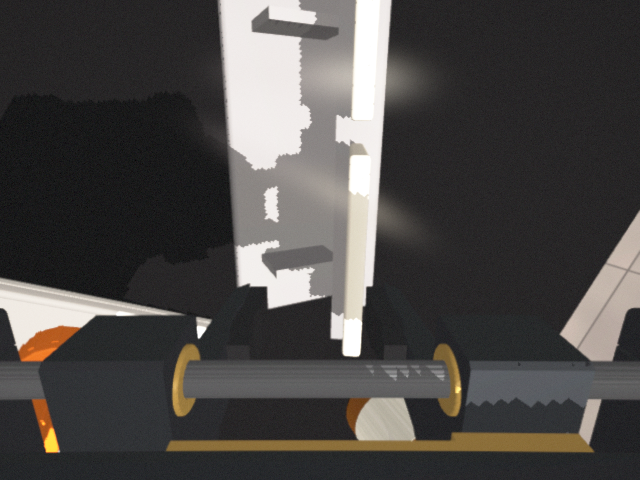

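Predicted edge ends are (356,364) and (366,160); the plate's actual edge runs (352,354) to (360,156), so the measurement holds to about 3 mm. Descending.

step_arm([
  {"dp": [7,15,2],"twist": [-0.09,0.02,0],"hand": 0},
  {"dp": [7,15,2],"twist": [-0.09,0.02,0],"hand": 0},
  {"dp": [7,15,2],"twist": [-0.09,0.02,0],"hand": 0},
])

```text
clock: 6.98
tool_pos: [0.5744, 0.1543, 0.1458]
eef_rot: [0.447, 0.856, 0.231, 0.122]
contact_force: [0.1, -0.0, -0.0]
opening: 0.496
finger_force: 0.0
```

```bash
python3 -c "
from plan import *
c=np.array([.596,.170,.1015])
s=r.get_state();print(s['tool_pos'],s['q'].round(2))
plan([(c,RB)])"
```

```text
[0.57440195 0.15432194 0.14579505] [ 0.25  0.91 -0.85  2.18  2.16  0.52 -1.68]
0 dp [1, 1, 52] tw [0.0, 0.0, 0.0] rows 0.8 to [0.596 0.17  0.102]
```

step_arm([
  {"dp": [1,0,25],"twist": [0,0,0],"hand": 0},
  {"dp": [1,0,51],"twist": [0,0,0],"hand": 0},
  {"dp": [1,0,51],"twist": [0,0,0],"hand": 0},
])

```text
clock: 7.35
tool_pos: [0.5951, 0.1706, 0.1009]
eef_rot: [0.446, 0.856, 0.231, 0.122]
contact_force: [0.1, -0.5, 0.6]
opening: 0.5
finger_force: 0.0
```

step_arm([
  {"dp": [0,0,0],"twist": [0,0,0],"hand": -1},
  {"dp": [0,0,0],"twist": [0,0,0],"hand": -1},
  {"dp": [0,0,0],"twist": [0,0,0],"hand": -1},
  {"dp": [0,0,0],"twist": [0,0,0],"hand": -1},
], force=40)

```text
clock: 7.85
tool_pos: [0.595, 0.1705, 0.1024]
eef_rot: [0.446, 0.856, 0.232, 0.123]
contact_force: [-1.2, -1.3, 2.7]
opening: 0.107
finger_force: 39.8
```

```bash
python3 -c "
from plan import *
U=-RB[:,2];c=np.array([.595,.1705,.1024])
plan([(c+U*.09,RB),((.53,.06,.26),Rz(25)),((.54,-.12,.26),Rz(5)),((.567,-.304,.22),Rz(-5.2))])"
```

```text
0 dp [0, 1, -90] tw [0.01, -0.0, 0.01] rows 1.4 to [0.558 0.145 0.18 ]
1 dp [-54, -22, -105] tw [0.52, -0.04, 0.16] rows 2.9 to [0.53 0.06 0.26]
2 dp [-167, -67, 0] tw [0.0, 0.0, 0.35] rows 2.9 to [ 0.54 -0.12  0.26]
3 dp [-186, 11, 40] tw [0.0, 0.0, 0.18] rows 3.0 to [ 0.567 -0.304  0.22 ]
```

step_arm([
  {"dp": [0,0,-30],"twist": [0,0,0],"hand": -1},
  {"dp": [0,0,-60],"twist": [0,0,0],"hand": -1},
  {"dp": [0,0,-90],"twist": [0,0,0],"hand": -1},
  {"dp": [0,0,-90],"twist": [0,0,0],"hand": -1},
])

```text
clock: 8.35
tool_pos: [0.5575, 0.1442, 0.1809]
eef_rot: [0.446, 0.856, 0.232, 0.123]
contact_force: [0.2, -0.3, -2.2]
opening: 0.111
finger_force: 39.8
```

step_arm([
  {"dp": [-14,-5,-26],"twist": [0.13,-0.01,0.04],"hand": -1},
  {"dp": [-27,-11,-52],"twist": [0.26,-0.02,0.08],"hand": -1},
  {"dp": [-40,-16,-78],"twist": [0.39,-0.03,0.12],"hand": -1},
  {"dp": [-54,-22,-105],"twist": [0.52,-0.04,0.16],"hand": -1},
  {"dp": [-54,-22,-105],"twist": [0.52,-0.04,0.16],"hand": -1},
])

```text
clock: 8.98
tool_pos: [0.5349, 0.0571, 0.2502]
eef_rot: [0.526, 0.849, 0.03, 0.042]
contact_force: [3.0, -2.2, -2.9]
opening: 0.109
finger_force: 39.8
```

step_arm([
  {"dp": [-42,-17,0],"twist": [0,0,0.09],"hand": -1},
  {"dp": [-84,-34,0],"twist": [0,0,0.18],"hand": -1},
  {"dp": [-126,-50,0],"twist": [0,0,0.26],"hand": -1},
  {"dp": [-167,-67,0],"twist": [0,0,0.35],"hand": -1},
  {"dp": [-167,-67,0],"twist": [0,0,0.35],"hand": -1},
])

```text
clock: 9.6
tool_pos: [0.5501, -0.1265, 0.2489]
eef_rot: [0.669, 0.741, 0.039, 0.038]
contact_force: [-0.6, 0.0, -2.6]
opening: 0.105
finger_force: 39.8
```

```bash
python3 -c "
from plan import *
s=r.get_state();print(s['tool_pos'],s['q'].round(2),s['opening'],s['finger_force'])
plan([((.567,-.304,.22),Rz(-5.2))])"
```

```text
[ 0.55014256 -0.126493    0.24887331] [ 0.61  0.68 -0.75  1.84  0.66  0.76 -0.38] 0.10537314894402593 39.82861412339844
0 dp [-178, -5, 29] tw [0.11, -0.01, 0.19] rows 2.9 to [ 0.567 -0.304  0.22 ]
```

step_arm([
  {"dp": [-60,-2,10],"twist": [0.04,0,0.06],"hand": -1},
  {"dp": [-120,-3,20],"twist": [0.08,0,0.12],"hand": -1},
  {"dp": [-178,-5,29],"twist": [0.11,-0.01,0.19],"hand": -1},
  {"dp": [-178,-5,29],"twist": [0.11,-0.01,0.19],"hand": -1},
  {"dp": [-178,-5,29],"twist": [0.11,-0.01,0.19],"hand": -1},
])

```text
clock: 10.22
tool_pos: [0.569, -0.2965, 0.2212]
eef_rot: [0.734, 0.679, 0.001, 0.001]
contact_force: [-0.5, -0.6, -1.7]
opening: 0.109
finger_force: 39.8
```

```bash
cat > d.py <<'E'
from plan import *
import sys
np.set_printoptions(precision=4,suppress=True)
s=r.get_state();print(s['tool_pos'],R.from_quat(s['eef_rot']).as_matrix().round(3).tolist())
im,T,K,D=cam('wrist');P=world(im,T,K,D);hsv=cv2.cvtColor(im['pixels'],cv2.COLOR_RGB2HSV).astype(int)
X,Y,Z=np.moveaxis(P,-1,0);save(im,sys.argv[1])
ye=(X>.38)&(X<.62)&(Y<-.2)&(Y>-.4)&(hsv[...,1]>120)&(abs(hsv[...,0]-27)<8)&(hsv[...,2]>70)&(Z<.03)&(Z>0)
n,l,st,_=cv2.connectedComponentsWithStats(ye.astype(np.uint8))
for i in range(1,n):
    if st[i,4]>150:
        p=P[l==i];b=cv2.minAreaRect(p[:,:2].astype(np.float32)*1000);print('yellow',st[i,4],np.array(b[0]),b[1],b[2],np.median(p[:,2]))
# held plate: white points between
w=(hsv[...,1]<60)&(hsv[...,2]>100)&(Z>s['tool_pos'][2]-.1)&(np.hypot(X-s['tool_pos'][0],Y-s['tool_pos'][1])<.08)
if w.sum()>50:
    c=P[w];print('plate pts',w.sum(),c.min(0),c.max(0))
E
python3 d.py w4.png; python3 -c "
from plan import *
plan([((.567,-.304,.22),Rz(-5.2))])"
```

```text
[ 0.569  -0.2965  0.2212] [[0.077, 0.997, 0.002], [0.997, -0.077, 0.0], [0.0, 0.002, -1.0]]
yellow 448 [ 419.8374 -242.7184] (18.102384567260742, 26.680707931518555) 3.698768377304077 0.012730575136143896
yellow 463 [ 470.8899 -249.4778] (29.922000885009766, 17.016380310058594) 86.69935607910156 0.012624130880573958
yellow 1673 [ 515.2541 -299.1737] (120.3424301147461, 15.926535606384277) 85.2340087890625 0.012532938070193345
yellow 197 [ 570.5322 -249.3768] (11.052599906921387, 13.693885803222656) 85.35792541503906 0.012568786105044805
yellow 1044 [ 415.1138 -297.0352] (72.84963989257812, 18.002222061157227) 87.76319885253906 0.012582538046387204
yellow 1010 [ 465.6713 -305.9787] (79.98892211914062, 17.189781188964844) 84.93592071533203 0.012582242791087911
yellow 175 [ 416.6609 -341.5236] (30.9963321685791, 13.04222583770752) 38.988494873046875 0.012569913672966504
plate pts 6037 [ 0.5189 -0.3461  0.1383] [ 0.5764 -0.2411  0.2901]
0 dp [-8, -2, 2] tw [0.0, -0.0, 0.01] rows 0.1 to [ 0.567 -0.304  0.22 ]
```

View pics/w4.png

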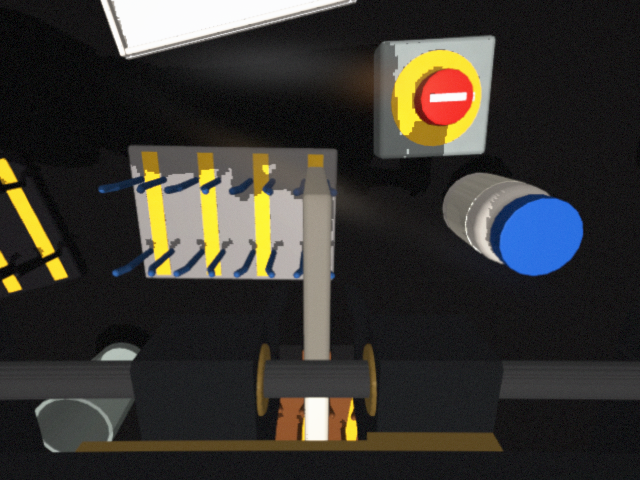

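Wrist view: the held plate is at (317,330) in front of slot d's strip (315,160), and the blue-pronged rack has all four strips visible. The stop (448,97) and jar (538,232) are clear. The strip fit puts slot d at about (0.5655, -0.304).

step_arm([
  {"dp": [-10,-4,20],"twist": [0,0,0.01],"hand": -1},
  {"dp": [-10,-4,45],"twist": [0,0,0.01],"hand": -1},
  {"dp": [-10,-4,60],"twist": [0,0,0.01],"hand": -1},
  {"dp": [-10,-4,60],"twist": [0,0,0.01],"hand": -1},
  {"dp": [-10,-4,60],"twist": [0,0,0.01],"hand": -1},
])

```text
clock: 10.9
tool_pos: [0.5649, -0.308, 0.163]
eef_rot: [0.738, 0.675, 0.001, 0.003]
contact_force: [0.9, 0.2, -1.8]
opening: 0.105
finger_force: 39.8
```

```bash
python3 d.py w5.png; python3 -c "
from plan import *
plan([((.5655,-.306,.092),Rz(-5.0))])"
```

```text
[ 0.5649 -0.308   0.163 ] [[0.089, 0.996, 0.005], [0.996, -0.089, -0.003], [-0.002, 0.005, -1.0]]
yellow 658 [ 420.3678 -243.0456] (25.95203399658203, 15.554838180541992) 84.04551696777344 0.01266172714403363
yellow 663 [ 469.7427 -248.7074] (27.210304260253906, 14.77464771270752) 85.31851196289062 0.012641357663073727
yellow 2388 [ 515.3335 -299.1537] (119.8057861328125, 15.997600555419922) 85.39611053466797 0.01251818609715033
yellow 478 [ 569.6888 -256.7836] (25.914350509643555, 13.645766258239746) 85.2747802734375 0.01254274053988269
yellow 1488 [ 416.7156 -295.6321] (76.35954284667969, 19.415706634521484) 83.5722885131836 0.012609603420769194
yellow 1479 [ 465.3759 -304.3907] (78.1923828125, 16.851308822631836) 85.64387512207031 0.012586539231152827
yellow 244 [ 411.212  -340.9308] (17.601898193359375, 14.34789752960205) 85.20845031738281 0.012546490057785187
plate pts 6110 [ 0.4959 -0.3575  0.063 ] [ 0.5729 -0.2526  0.2322]
0 dp [2, 0, 71] tw [0.01, 0.0, -0.0] rows 1.1 to [ 0.566 -0.306  0.092]
```

step_arm([
  {"dp": [1,1,20],"twist": [0,0,0],"hand": -1},
  {"dp": [1,1,35],"twist": [0,0,0],"hand": -1},
  {"dp": [1,1,50],"twist": [0,0,0],"hand": -1},
  {"dp": [1,1,60],"twist": [0,0,0],"hand": -1},
  {"dp": [1,1,66],"twist": [0,0,0],"hand": -1},
])

```text
clock: 11.58
tool_pos: [0.5657, -0.3078, 0.0965]
eef_rot: [0.738, 0.675, 0.0, 0.002]
contact_force: [-6.1, 2.6, 29.5]
opening: 0.105
finger_force: 40.0
```

step_arm([
  {"dp": [0,0,2],"twist": [0,0,0],"hand": -1},
  {"dp": [0,0,4],"twist": [0,0,0],"hand": -1},
])

```text
clock: 11.82
tool_pos: [0.5664, -0.3078, 0.0965]
eef_rot: [0.738, 0.674, 0.0, 0.004]
contact_force: [-8.1, 1.8, 31.7]
opening: 0.112
finger_force: 40.2
```

step_arm([
  {"dp": [0,0,-3],"twist": [0,0,0],"hand": -0.5},
  {"dp": [0,0,-3],"twist": [0,0,0],"hand": -0.5},
  {"dp": [0,0,-3],"twist": [0,0,0],"hand": -0.4},
  {"dp": [0,0,-3],"twist": [0,0,0],"hand": -0.4},
])

```text
clock: 12.32
tool_pos: [0.5654, -0.3074, 0.095]
eef_rot: [0.738, 0.675, 0.0, 0.002]
contact_force: [-0.2, -0.2, 0.0]
opening: 0.293
finger_force: 0.0
```

step_arm([
  {"dp": [0,0,-50],"twist": [0,0,0],"hand": -0.4},
  {"dp": [0,0,-100],"twist": [0,0,0],"hand": -0.2},
  {"dp": [0,0,-150],"twist": [0,0,0],"hand": 0},
  {"dp": [0,0,-150],"twist": [0,0,0],"hand": 0},
  {"dp": [0,0,-150],"twist": [0,0,0],"hand": 0},
])

```text
clock: 12.95
tool_pos: [0.5643, -0.3072, 0.2445]
eef_rot: [0.738, 0.675, -0.0, 0.002]
contact_force: [-0.3, -1.1, -0.9]
opening: 0.498
finger_force: 0.0
```

```bash
cat > e.py <<'E'
from plan import *
np.set_printoptions(precision=4,suppress=True)
s=r.get_state();print(s['tool_pos'],s['opening'])
C=np.array([.4907,-.2970]);ax=np.array([.996,-.089]);ay=np.array([.089,.996])
for c in ('top','side','wrist'):
    im,T,K,D=cam(c);P=world(im,T,K,D);X,Y,Z=np.moveaxis(P,-1,0);pix=im['pixels'].astype(int)
    a=(P[...,:2]-C)@ax;b=(P[...,:2]-C)@ay
    for lo,hi in ((-.05,0),(.05,.1)):
        m=(a>lo)&(a<hi)&(abs(b)<.07)&(Z>.074)&(Z<.13)&(pix.min(-1)>90)
        if m.sum()>20: print(c,m.sum(),'a',np.percentile(a[m],[2,50,98]),'b',np.percentile(b[m],[2,98]),'z',np.percentile(Z[m],[2,50,98]))
E
python3 e.py
python3 -c "
from plan import *
U=-RB[:,2];c=np.array([.525,.274,.1015])
plan([((.54,-.1,.25),Rz(10)),((.5,.1,.24),Rz(30)),(c+U*.11+[0,-.02,0],RB),(c+U*.05,RB),(c,RB)])"
```

```text
[ 0.5643 -0.3072  0.2445] 0.49842296462806424
top 148 a [0.0711 0.0753 0.0813] b [-0.0071  0.0501] z [0.0884 0.1034 0.1089]
side 391 a [0.0664 0.0693 0.0773] b [-0.0591  0.0469] z [0.0747 0.095  0.1041]
wrist 1791 a [0.068  0.0727 0.0776] b [-0.055   0.0506] z [0.0988 0.1018 0.1033]
0 dp [204, -42, -7] tw [0.0, 0.0, -0.26] rows 3.3 to [ 0.54 -0.1   0.25]
1 dp [204, -5, 10] tw [0.0, 0.0, -0.35] rows 3.3 to [0.5  0.1  0.24]
2 dp [116, 44, 43] tw [-0.52, 0.02, -0.08] rows 2.8 to [0.48  0.223 0.197]
3 dp [16, 10, 66] tw [0.0, 0.0, 0.0] rows 1.1 to [0.504 0.26  0.145]
4 dp [0, 0, 50] tw [0.0, 0.0, 0.0] rows 0.8 to [0.525 0.274 0.102]
```

The first plate is seated: top edge at 0.102, upright, on slot d's line. Going for the second.

step_arm([
  {"dp": [51,-10,-2],"twist": [0,0,-0.06],"hand": 0},
  {"dp": [102,-21,-4],"twist": [0,0,-0.13],"hand": 0},
  {"dp": [153,-32,-6],"twist": [0,0,-0.2],"hand": 0},
  {"dp": [204,-42,-7],"twist": [0,0,-0.26],"hand": 0},
  {"dp": [204,-42,-7],"twist": [0,0,-0.26],"hand": 0},
])

```text
clock: 13.72
tool_pos: [0.5408, -0.0948, 0.2516]
eef_rot: [0.641, 0.768, 0.001, 0.001]
contact_force: [0.8, -1.1, 0.0]
opening: 0.503
finger_force: 0.0
```

step_arm([
  {"dp": [51,-1,2],"twist": [0,0,-0.09],"hand": 0},
  {"dp": [102,-3,5],"twist": [0,0,-0.18],"hand": 0},
  {"dp": [153,-4,8],"twist": [0,0,-0.26],"hand": 0},
  {"dp": [204,-5,10],"twist": [0,0,-0.35],"hand": 0},
  {"dp": [204,-5,10],"twist": [0,0,-0.35],"hand": 0},
])

```text
clock: 14.35
tool_pos: [0.5011, 0.1037, 0.2408]
eef_rot: [0.498, 0.867, 0.001, 0.001]
contact_force: [0.6, -0.4, -0.1]
opening: 0.504
finger_force: 0.0
```

step_arm([
  {"dp": [29,11,11],"twist": [-0.13,0,-0.02],"hand": 0},
  {"dp": [58,22,22],"twist": [-0.26,0.01,-0.04],"hand": 0},
  {"dp": [87,33,32],"twist": [-0.39,0.01,-0.06],"hand": 0},
  {"dp": [116,44,43],"twist": [-0.52,0.02,-0.08],"hand": 0},
  {"dp": [116,44,43],"twist": [-0.52,0.02,-0.08],"hand": 0},
])

```text
clock: 14.98
tool_pos: [0.4917, 0.1822, 0.197]
eef_rot: [0.465, 0.862, 0.159, 0.124]
contact_force: [0.2, -0.1, -1.4]
opening: 0.5
finger_force: 0.0
```

```bash
python3 -c "
from plan import *
U=-RB[:,2];c=np.array([.525,.274,.1005])
s=r.get_state();print(s['tool_pos'],s['q'].round(2),s['qd'].round(1))
plan([(c+U*.06,RB)])"
```

```text
[0.49167698 0.18222784 0.19703883] [-0.02  0.67 -0.68  2.28  1.84  0.45 -1.69] [-0.1  0.2 -0.3  0.4  2.1  0.4 -2.2]
0 dp [61, 28, 56] tw [-0.12, 0.07, -0.0] rows 1.4 to [0.5   0.257 0.152]
```

step_arm([
  {"dp": [30,14,20],"twist": [-0.08,0.04,0],"hand": 0},
  {"dp": [61,28,45],"twist": [-0.12,0.07,0],"hand": 0},
  {"dp": [61,28,56],"twist": [-0.12,0.07,0],"hand": 0},
  {"dp": [61,28,56],"twist": [-0.12,0.07,0],"hand": 0},
  {"dp": [61,28,56],"twist": [-0.12,0.07,0],"hand": 0},
])

```text
clock: 15.6
tool_pos: [0.4999, 0.2571, 0.1535]
eef_rot: [0.45, 0.855, 0.226, 0.121]
contact_force: [-0.2, -0.6, 0.1]
opening: 0.498
finger_force: 0.0
```

```bash
python3 -c "
from plan import *
U=-RB[:,2];c=np.array([.525,.274,.1005])
s=r.get_state();print(s['tool_pos'],s['q'].round(2),s['qd'].round(1))
plan([(c+U*.06,RB),(c,RB)])"
```

```text
[0.49986713 0.25709104 0.15353001] [-0.04  0.87 -0.85  2.29  2.16  0.69 -2.  ] [-0. -0. -0.  0.  0.  0. -0.]
0 dp [0, 0, 1] tw [-0.01, 0.0, -0.0] rows 0.0 to [0.5   0.257 0.152]
1 dp [0, 0, 60] tw [0.0, 0.0, 0.0] rows 1.0 to [0.525 0.274 0.1  ]
```

step_arm([
  {"dp": [0,0,30],"twist": [-0.01,0,0],"hand": 0},
  {"dp": [0,0,55],"twist": [-0.01,0,0],"hand": 0},
  {"dp": [0,0,61],"twist": [-0.01,0,0],"hand": 0},
  {"dp": [0,0,61],"twist": [-0.01,0,0],"hand": 0},
])

```text
clock: 16.1
tool_pos: [0.5242, 0.2753, 0.1009]
eef_rot: [0.449, 0.855, 0.231, 0.122]
contact_force: [-0.0, 0.6, -0.9]
opening: 0.498
finger_force: 0.0
```

step_arm([
  {"dp": [0,0,0],"twist": [0,0,0],"hand": -1},
  {"dp": [0,0,0],"twist": [0,0,0],"hand": -1},
  {"dp": [0,0,0],"twist": [0,0,0],"hand": -1},
  {"dp": [0,0,0],"twist": [0,0,0],"hand": -1},
], force=40)

```text
clock: 16.6
tool_pos: [0.5238, 0.2755, 0.1003]
eef_rot: [0.449, 0.855, 0.23, 0.122]
contact_force: [-1.8, -1.3, 1.8]
opening: 0.108
finger_force: 40.0
```

```bash
python3 -c "
from plan import *
s=r.get_state();print(s['tool_pos'],s['opening'],s['finger_force'])
U=-RB[:,2];c=np.array(s['tool_pos'])
plan([(c+U*.09,RB),((.48,.13,.26),Rz(30)),((.50,-.07,.26),Rz(10)),((.4657,-.297,.22),Rz(-5.1))])"
```

```text
[0.52383762 0.27551625 0.10034327] 0.10815278562952901 39.96003205887973
0 dp [0, 0, -90] tw [0.0, 0.0, 0.0] rows 1.4 to [0.487 0.25  0.178]
1 dp [-95, -23, -108] tw [0.52, -0.02, 0.08] rows 2.8 to [0.48 0.13 0.26]
2 dp [-183, -83, 0] tw [0.0, 0.0, 0.35] rows 3.2 to [ 0.5  -0.07  0.26]
3 dp [-218, -73, 40] tw [0.0, 0.0, 0.26] rows 3.7 to [ 0.466 -0.297  0.22 ]
```

step_arm([
  {"dp": [0,0,-30],"twist": [0,0,0],"hand": -1},
  {"dp": [0,0,-60],"twist": [0,0,0],"hand": -1},
  {"dp": [0,0,-90],"twist": [0,0,0],"hand": -1},
  {"dp": [0,0,-90],"twist": [0,0,0],"hand": -1},
])

```text
clock: 17.1
tool_pos: [0.4864, 0.2497, 0.1791]
eef_rot: [0.448, 0.855, 0.231, 0.123]
contact_force: [0.1, -0.8, -2.9]
opening: 0.109
finger_force: 39.9
```

step_arm([
  {"dp": [-24,-6,-27],"twist": [0.13,0,0.02],"hand": -1},
  {"dp": [-48,-12,-54],"twist": [0.26,-0.01,0.04],"hand": -1},
  {"dp": [-71,-17,-81],"twist": [0.39,-0.01,0.06],"hand": -1},
  {"dp": [-95,-23,-108],"twist": [0.52,-0.02,0.08],"hand": -1},
  {"dp": [-95,-23,-108],"twist": [0.52,-0.02,0.08],"hand": -1},
])

```text
clock: 17.73
tool_pos: [0.4908, 0.132, 0.2422]
eef_rot: [0.5, 0.863, 0.03, 0.059]
contact_force: [1.9, -0.6, -3.5]
opening: 0.109
finger_force: 40.0
```

step_arm([
  {"dp": [-46,-21,0],"twist": [0,0,0.09],"hand": -1},
  {"dp": [-92,-42,0],"twist": [0,0,0.18],"hand": -1},
  {"dp": [-138,-62,0],"twist": [0,0,0.26],"hand": -1},
  {"dp": [-183,-83,0],"twist": [0,0,0.35],"hand": -1},
  {"dp": [-183,-83,0],"twist": [0,0,0.35],"hand": -1},
])

```text
clock: 18.35
tool_pos: [0.5096, -0.073, 0.2444]
eef_rot: [0.647, 0.76, 0.041, 0.054]
contact_force: [1.0, 0.2, -2.6]
opening: 0.107
finger_force: 39.9
```

```bash
python3 -c "
from plan import *
s=r.get_state();print(s['tool_pos'],s['opening'],s['qd'].round(1))
plan([((.4657,-.297,.22),Rz(-5.1))])"
```

```text
[ 0.50962115 -0.07304519  0.2443806 ] 0.1074800210588365 [-0.1 -0.  -0.1  0.  -0.  -0.  -0. ]
0 dp [-213, -82, 20] tw [0.13, 0.01, 0.25] rows 3.7 to [ 0.466 -0.297  0.22 ]
```

step_arm([
  {"dp": [-53,-20,5],"twist": [0.04,0,0.06],"hand": -1},
  {"dp": [-106,-41,10],"twist": [0.08,0,0.12],"hand": -1},
  {"dp": [-160,-62,15],"twist": [0.11,0.01,0.19],"hand": -1},
  {"dp": [-213,-82,20],"twist": [0.13,0.01,0.25],"hand": -1},
  {"dp": [-213,-82,20],"twist": [0.13,0.01,0.25],"hand": -1},
])

```text
clock: 18.98
tool_pos: [0.4664, -0.2963, 0.2186]
eef_rot: [0.738, 0.675, 0.001, 0.002]
contact_force: [0.5, 0.7, -1.4]
opening: 0.111
finger_force: 39.9
```

step_arm([
  {"dp": [0,0,15],"twist": [0,0,0],"hand": -1},
  {"dp": [0,0,30],"twist": [0,0,0],"hand": -1},
  {"dp": [0,0,45],"twist": [0,0,0],"hand": -1},
  {"dp": [0,0,50],"twist": [0,0,0],"hand": -1},
])

```text
clock: 19.48
tool_pos: [0.4686, -0.2899, 0.1697]
eef_rot: [0.734, 0.679, 0.003, 0.002]
contact_force: [0.7, -1.2, -2.2]
opening: 0.11
finger_force: 39.9
```

```bash
python3 d.py w6.png; python3 -c "
from plan import *
plan([((.4657,-.297,.092),Rz(-5.1))])"
```

```text
[ 0.4686 -0.2899  0.1697] [[0.079, 0.997, 0.007], [0.997, -0.079, 0.002], [0.002, 0.007, -1.0]]
yellow 2221 [ 416.5638 -290.1031] (120.53736877441406, 16.534095764160156) 84.333251953125 0.012514202459450174
yellow 274 [ 470.7018 -241.2633] (13.000467300415039, 14.051743507385254) 85.53480529785156 0.012576518583152702
yellow 2167 [ 514.8865 -299.2711] (120.27786254882812, 16.20290756225586) 84.86714172363281 0.012484704248780065
yellow 228 [ 570.2308 -249.1725] (9.981231689453125, 14.284116744995117) 85.33784484863281 0.012318439473388038
plate pts 6045 [ 0.4501 -0.338   0.0704] [ 0.5047 -0.2363  0.2385]
0 dp [-7, -3, 78] tw [0.01, -0.0, 0.01] rows 1.2 to [ 0.466 -0.297  0.092]
```

step_arm([
  {"dp": [-7,-3,5],"twist": [0.01,0,0.01],"hand": -1},
  {"dp": [-7,-3,20],"twist": [0.01,0,0.01],"hand": -1},
  {"dp": [-7,-3,40],"twist": [0.01,0,0.01],"hand": -1},
  {"dp": [-7,-3,57],"twist": [0.01,0,0.01],"hand": -1},
  {"dp": [-7,-3,70],"twist": [0.01,0,0.01],"hand": -1},
])

```text
clock: 20.15
tool_pos: [0.4659, -0.2975, 0.0999]
eef_rot: [0.738, 0.674, 0.0, -0.001]
contact_force: [0.3, -0.2, -3.0]
opening: 0.111
finger_force: 39.9
```

step_arm([
  {"dp": [0,0,3],"twist": [0,0,0],"hand": -1},
  {"dp": [0,0,5],"twist": [0,0,0],"hand": -1},
  {"dp": [0,0,7],"twist": [0,0,0],"hand": -1},
])

```text
clock: 20.52
tool_pos: [0.4665, -0.2977, 0.0946]
eef_rot: [0.738, 0.674, 0.001, -0.0]
contact_force: [-2.5, 1.7, 19.2]
opening: 0.112
finger_force: 40.0
```

step_arm([
  {"dp": [0,0,-2],"twist": [0,0,0],"hand": -0.5},
  {"dp": [0,0,-2],"twist": [0,0,0],"hand": -0.5},
  {"dp": [0,0,-2],"twist": [0,0,0],"hand": -0.4},
  {"dp": [0,0,-2],"twist": [0,0,0],"hand": -0.4},
])

```text
clock: 21.02
tool_pos: [0.4662, -0.2976, 0.0962]
eef_rot: [0.738, 0.674, 0.0, -0.001]
contact_force: [1.3, -0.2, 0.2]
opening: 0.305
finger_force: 0.0
```

step_arm([
  {"dp": [0,0,-50],"twist": [0,0,0],"hand": -0.4},
  {"dp": [0,0,-100],"twist": [0,0,0],"hand": -0.2},
  {"dp": [0,0,-150],"twist": [0,0,0],"hand": 0.5},
  {"dp": [0,0,-150],"twist": [0,0,0],"hand": 0.5},
  {"dp": [0,0,-150],"twist": [0,0,0],"hand": 0.5},
])

```text
clock: 21.65
tool_pos: [0.4655, -0.298, 0.2456]
eef_rot: [0.738, 0.674, -0.0, -0.001]
contact_force: [-0.8, -0.3, -0.8]
opening: 0.717
finger_force: 0.0
```

```bash
python3 e.py
cat > caps.py <<'E'
from plan import *
import sys
np.set_printoptions(precision=4,suppress=True)
c=sys.argv[1];im,T,K,D=cam(c);P=world(im,T,K,D);X,Y,Z=np.moveaxis(P,-1,0)
print('tcp',r.get_state()['tool_pos'])
for o in r.search_frame(c,'cap0'): print(round(o['score'],2),T[:3,:3]@o['at']+T[:3,3])
# orange blobs: fit circle of top ring at known height via Hough on rectified top-down map
hsv=cv2.cvtColor(im['pixels'],cv2.COLOR_RGB2HSV).astype(int)
w=(hsv[...,1]<60)&(hsv[...,2]>140)&(X>.38)&(X<.64)&(Y>-.18)&(Y<.08)
for zz,nm in ((.031,'floor'),(.057,'second')):
    m=(abs(Z-zz)<.008)&(X>.38)&(X<.64)&(Y>-.18)&(Y<.08)&(hsv[...,1]<90)
    n,l,st,_=cv2.connectedComponentsWithStats(m.astype(np.uint8))
    for i in range(1,n):
        if st[i,4]>25:
            p=P[l==i];b=cv2.minAreaRect(p[:,:2].astype(np.float32)*1000);print(nm,st[i,4],'spot centre',np.array(b[0]),b[1],np.median(p[:,2]))
m=w&(Z<.02)
if m.sum()>500:
    b=cv2.minAreaRect(P[m][:,:2].astype(np.float32)*1000);print('tray',b)
if len(sys.argv)>2: save(im,sys.argv[2])
E
python3 caps.py top
python3 -c "
from plan import *
plan([((.48,-.13,.22),Rz(20)),((.47,-.02,.25),Rz(34))])"
```

```text
[ 0.4655 -0.298   0.2456] 0.7169589055173562
top 176 a [-0.028  -0.0234 -0.0181] b [-0.0173  0.0508] z [0.0835 0.1029 0.1075]
top 151 a [0.0712 0.0754 0.0808] b [-0.0082  0.0512] z [0.0861 0.1028 0.1082]
side 371 a [-0.0322 -0.0301 -0.0218] b [-0.0599  0.0457] z [0.0746 0.0963 0.1042]
side 382 a [0.0666 0.0693 0.0776] b [-0.0593  0.0473] z [0.075  0.0956 0.1048]
wrist 1720 a [-0.0307 -0.0259 -0.0212] b [-0.056   0.0498] z [0.0992 0.1018 0.1033]
wrist 2389 a [0.0674 0.0703 0.0768] b [-0.0552  0.0502] z [0.076  0.1013 0.103 ]
tcp [ 0.4655 -0.2976  0.2448]
0.8 [0.512  0.0191 0.031 ]
0.78 [ 0.4639 -0.0071  0.0328]
0.77 [ 0.5097 -0.0349  0.0324]
0.71 [ 0.4975 -0.0021  0.055 ]
0.7 [ 0.4691 -0.0532  0.0316]
floor 44 spot centre [ 634.8375 -169.9958] (9.60906982421875, 19.564027786254883) 0.034509133859845
floor 103 spot centre [510.287   23.2482] (21.559736251831055, 29.20844268798828) 0.032342426328233476
floor 92 spot centre [512.021 -32.732] (28.098480224609375, 20.103443145751953) 0.033649510960087725
floor 137 spot centre [469.7175 -52.7089] (27.53589630126953, 26.67024040222168) 0.033226292382164235
floor 113 spot centre [465.1268  -6.1771] (20.68224334716797, 26.834121704101562) 0.033119437383289485
second 145 spot centre [495.8329  -5.192 ] (28.719736099243164, 28.313282012939453) 0.05863539373375848
tray ((505.8216552734375, -39.462791442871094), (203.943359375, 202.6545867919922), 8.1866455078125)
0 dp [168, -1, 25] tw [-0.0, -0.0, -0.44] rows 2.7 to [ 0.48 -0.13  0.22]
1 dp [107, 28, -30] tw [0.0, 0.0, -0.24] rows 1.8 to [ 0.47 -0.02  0.25]
```

```bash
python3 -c "
from plan import *
plan([((.52,-.075,.25),Rz(34))])"
```

```text
0 dp [227, 34, -5] tw [-0.0, -0.0, -0.68] rows 3.7 to [ 0.52  -0.075  0.25 ]
```

step_arm([
  {"dp": [57,9,-5],"twist": [0,0,-0.17],"hand": 0.5},
  {"dp": [114,17,-5],"twist": [0,0,-0.34],"hand": 0.5},
  {"dp": [170,25,-5],"twist": [0,0,-0.51],"hand": 0.5},
  {"dp": [227,34,-5],"twist": [0,0,-0.68],"hand": 0.5},
  {"dp": [227,34,-5],"twist": [0,0,-0.68],"hand": 0.5},
])

```text
clock: 22.52
tool_pos: [0.5215, -0.0689, 0.2517]
eef_rot: [0.467, 0.884, 0.003, -0.001]
contact_force: [-0.3, -1.0, 0.1]
opening: 0.75
finger_force: 0.0
```

step_arm([
  {"dp": [0,0,0],"twist": [0,0,0],"hand": 0.5},
])

```text
clock: 22.65
tool_pos: [0.5202, -0.0756, 0.2508]
eef_rot: [0.472, 0.882, -0.0, -0.001]
contact_force: [-0.0, 0.3, 0.7]
opening: 0.75
finger_force: 0.0
```

```bash
python3 caps.py wrist w7.png
```

```text
tcp [ 0.5201 -0.0765  0.2508]
0.97 [ 0.4615 -0.0034  0.0292]
0.96 [ 0.4691 -0.0492  0.0327]
0.95 [ 0.514  -0.0333  0.0291]
0.67 [0.5091 0.0229 0.0306]
0.59 [ 0.4887 -0.004   0.0592]
floor 624 spot centre [462.1309  -5.2823] (22.182083129882812, 27.504243850708008) 0.031730761975242716
floor 579 spot centre [506.9294  23.7247] (20.436235427856445, 27.550275802612305) 0.03171656864074085
floor 718 spot centre [466.7004 -52.8144] (27.500755310058594, 27.557632446289062) 0.0316454598363661
floor 455 spot centre [508.7879 -31.0744] (27.06058120727539, 19.16989517211914) 0.03156896325341896
floor 301 spot centre [ 632.9766 -169.7766] (20.126007080078125, 13.613886833190918) 0.03364248115503937
second 872 spot centre [492.7791  -5.3367] (26.444311141967773, 26.819726943969727) 0.05758748904688982
tray ((501.5811462402344, -40.82041931152344), (208.24435424804688, 208.3216552734375), 8.179634094238281)
```

View pics/w7.png

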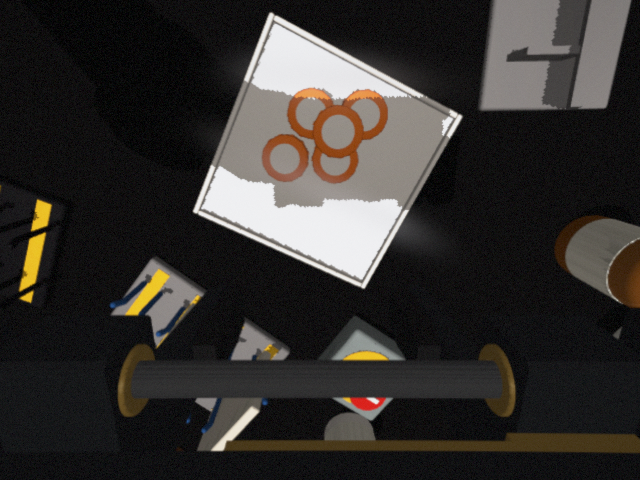

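Wrist view: E lies on top at (338,131). On the floor are A (365,112), B (334,163), C (311,112) and D (285,158), all inside the tray. E goes to the free +x/-y corner first.

```bash
python3 -c "
from plan import *
plan([((.4928,-.0053,.12),Rz(34)),((.4928,-.0053,.067),Rz(34)),((.4928,-.0053,.12),Rz(34)),((.567,-.088,.08),Rz(34)),((.567,-.088,.041),Rz(34)),((.567,-.088,.2),Rz(34)),((.50,-.09,.25),Rz(34))])"
```

```text
0 dp [74, 17, 131] tw [-0.0, -0.0, -0.01] rows 2.4 to [ 0.493 -0.005  0.12 ]
1 dp [0, 0, 53] tw [0.0, 0.0, 0.0] rows 0.8 to [ 0.493 -0.005  0.067]
2 dp [0, 0, -53] tw [0.0, 0.0, 0.0] rows 0.8 to [ 0.493 -0.005  0.12 ]
3 dp [-110, 15, 40] tw [0.0, 0.0, 0.0] rows 1.9 to [ 0.567 -0.088  0.08 ]
4 dp [0, 0, 39] tw [0.0, 0.0, 0.0] rows 0.6 to [ 0.567 -0.088  0.041]
5 dp [0, 0, -159] tw [0.0, 0.0, 0.0] rows 2.5 to [ 0.567 -0.088  0.2  ]
6 dp [36, -57, -50] tw [0.0, 0.0, 0.0] rows 1.3 to [ 0.5  -0.09  0.25]
```

step_arm([
  {"dp": [40,9,60],"twist": [0,0,0],"hand": 0.5},
  {"dp": [74,17,110],"twist": [0,0,0],"hand": 0.5},
  {"dp": [74,17,131],"twist": [0,0,0],"hand": 0.5},
  {"dp": [74,17,131],"twist": [0,0,0],"hand": 0.5},
])

```text
clock: 23.25
tool_pos: [0.4922, -0.0049, 0.1192]
eef_rot: [0.472, 0.882, -0.001, -0.002]
contact_force: [0.8, -0.2, -0.0]
opening: 0.75
finger_force: 0.0
```

step_arm([
  {"dp": [0,0,30],"twist": [0,0,0],"hand": 0.5},
  {"dp": [0,0,53],"twist": [0,0,0],"hand": 0.5},
  {"dp": [0,0,53],"twist": [0,0,0],"hand": 0.5},
])

```text
clock: 23.62
tool_pos: [0.4938, -0.0052, 0.0677]
eef_rot: [0.472, 0.881, -0.0, -0.0]
contact_force: [-0.4, 0.1, -0.1]
opening: 0.753
finger_force: 0.0
```

step_arm([
  {"dp": [0,0,0],"twist": [0,0,0],"hand": -0.3},
  {"dp": [0,0,0],"twist": [0,0,0],"hand": -0.3},
  {"dp": [0,0,0],"twist": [0,0,0],"hand": -0.3},
  {"dp": [0,0,0],"twist": [0,0,0],"hand": -0.3},
], force=10)

```text
clock: 24.12
tool_pos: [0.4942, -0.0038, 0.0685]
eef_rot: [0.471, 0.882, 0.001, 0.0]
contact_force: [-0.1, -1.3, 6.4]
opening: 0.496
finger_force: 10.0
```

step_arm([
  {"dp": [0,0,-25],"twist": [0,0,0],"hand": -0.3},
  {"dp": [0,0,-53],"twist": [0,0,0],"hand": -0.3},
  {"dp": [0,0,-53],"twist": [0,0,0],"hand": -0.3},
])

```text
clock: 24.5
tool_pos: [0.4946, -0.0035, 0.1222]
eef_rot: [0.471, 0.882, 0.002, 0.001]
contact_force: [0.0, 0.7, -0.9]
opening: 0.491
finger_force: 10.0
```

step_arm([
  {"dp": [-50,7,5],"twist": [0,0,0],"hand": -0.3},
  {"dp": [-100,14,20],"twist": [0,0,0],"hand": -0.3},
  {"dp": [-110,15,40],"twist": [0,0,0],"hand": -0.3},
  {"dp": [-110,15,40],"twist": [0,0,0],"hand": -0.3},
])

```text
clock: 25.0
tool_pos: [0.5654, -0.087, 0.0782]
eef_rot: [0.472, 0.882, -0.0, -0.003]
contact_force: [0.9, 0.9, 0.2]
opening: 0.495
finger_force: 10.0
```

step_arm([
  {"dp": [0,0,25],"twist": [0,0,0],"hand": -0.3},
  {"dp": [0,0,38],"twist": [0,0,0],"hand": -0.3},
  {"dp": [0,0,38],"twist": [0,0,0],"hand": -0.3},
])

```text
clock: 25.38
tool_pos: [0.5664, -0.0853, 0.0423]
eef_rot: [0.47, 0.883, 0.001, -0.001]
contact_force: [0.5, -0.3, -0.2]
opening: 0.496
finger_force: 10.0
```

step_arm([
  {"dp": [0,0,0],"twist": [0,0,0],"hand": 0.4},
  {"dp": [0,0,0],"twist": [0,0,0],"hand": 0.4},
  {"dp": [0,0,0],"twist": [0,0,0],"hand": 0.4},
  {"dp": [0,0,-50],"twist": [0,0,0],"hand": 0.4},
  {"dp": [0,0,-110],"twist": [0,0,0],"hand": 0.5},
])

```text
clock: 26.0
tool_pos: [0.5663, -0.087, 0.1529]
eef_rot: [0.471, 0.882, 0.0, -0.002]
contact_force: [1.0, -1.3, 0.1]
opening: 0.747
finger_force: 0.0
```

step_arm([
  {"dp": [18,-30,-50],"twist": [0,0,0],"hand": 0.5},
  {"dp": [36,-57,-98],"twist": [0,0,0],"hand": 0.5},
  {"dp": [36,-57,-98],"twist": [0,0,0],"hand": 0.5},
  {"dp": [36,-57,-98],"twist": [0,0,0],"hand": 0.5},
])

```text
clock: 26.5
tool_pos: [0.5001, -0.0892, 0.2502]
eef_rot: [0.472, 0.882, 0.0, -0.0]
contact_force: [0.2, -0.4, -0.4]
opening: 0.749
finger_force: 0.0
```

```bash
python3 caps.py wrist w8.png
```

```text
tcp [ 0.5    -0.0891  0.2496]
0.95 [0.5092 0.0188 0.0309]
0.9 [ 0.5058 -0.0237  0.0309]
0.86 [ 0.4645 -0.0046  0.0304]
0.85 [ 0.4683 -0.0527  0.0328]
0.77 [ 0.56   -0.0855  0.0302]
floor 789 spot centre [464.5794  -5.1184] (27.21348762512207, 26.42941665649414) 0.03167678424126347
floor 787 spot centre [505.8332  20.7813] (27.389955520629883, 27.303102493286133) 0.03168127626991324
floor 713 spot centre [466.3519 -52.5657] (27.025564193725586, 27.58272933959961) 0.03163152255447099
floor 700 spot centre [506.5352 -27.1254] (27.326780319213867, 26.782119750976562) 0.031615529526060726
floor 596 spot centre [565.8954 -86.7084] (28.121244430541992, 27.942731857299805) 0.03149667868305239
floor 310 spot centre [ 632.9917 -169.9264] (19.905031204223633, 13.863478660583496) 0.03364821661428283
tray ((502.6093444824219, -40.28419494628906), (208.4521942138672, 208.0824432373047), 8.069446563720703)
```

E is placed at (0.566,-0.087). Next I'll move A and D with the fingers at azimuth -28°.

```bash
python3 -c "
from plan import *
Q=Rz(-28)
A=(.506,.021);A2=(.552,.0255);Dd=(.4664,-.0526);D2=(.4537,-.1055)
plan([((*A,.11),Q),((*A,.042),Q),((*A,.075),Q),((*A2,.075),Q),((*A2,.043),Q),((*A2,.11),Q),((*Dd,.11),Q),((*Dd,.042),Q),((*Dd,.075),Q),((*D2,.075),Q),((*D2,.043),Q),((*D2,.15),Q),((.5,-.09,.25),Rz(34))])"
```

```text
0 dp [88, 66, 140] tw [-0.0, -0.0, 1.08] rows 5.8 to [0.506 0.021 0.11 ]
1 dp [0, 0, 68] tw [0.0, 0.0, 0.0] rows 1.1 to [0.506 0.021 0.042]
2 dp [0, 0, -33] tw [0.0, 0.0, 0.0] rows 0.5 to [0.506 0.021 0.075]
3 dp [26, 39, 0] tw [0.0, 0.0, 0.0] rows 0.7 to [0.552 0.026 0.075]
4 dp [0, 0, 32] tw [0.0, 0.0, 0.0] rows 0.5 to [0.552 0.026 0.043]
5 dp [0, 0, -67] tw [0.0, 0.0, 0.0] rows 1.1 to [0.552 0.026 0.11 ]
6 dp [-109, -39, 0] tw [0.0, 0.0, 0.0] rows 1.9 to [ 0.466 -0.053  0.11 ]
7 dp [0, 0, 68] tw [0.0, 0.0, 0.0] rows 1.1 to [ 0.466 -0.053  0.042]
8 dp [0, 0, -33] tw [0.0, 0.0, 0.0] rows 0.5 to [ 0.466 -0.053  0.075]
9 dp [-53, 14, 0] tw [0.0, 0.0, 0.0] rows 0.9 to [ 0.454 -0.106  0.075]
10 dp [0, 0, 32] tw [0.0, 0.0, 0.0] rows 0.5 to [ 0.454 -0.106  0.043]
11 dp [0, 0, -107] tw [0.0, 0.0, 0.0] rows 1.7 to [ 0.454 -0.106  0.15 ]
12 dp [35, 34, -100] tw [0.0, 0.0, -1.08] rows 5.8 to [ 0.5  -0.09  0.25]
```

step_arm([
  {"dp": [20,15,20],"twist": [0,0,0.18],"hand": 0.5},
  {"dp": [45,33,40],"twist": [0,0,0.36],"hand": 0.5},
  {"dp": [66,50,60],"twist": [0,0,0.54],"hand": 0.5},
  {"dp": [88,66,80],"twist": [0,0,0.72],"hand": 0.5},
  {"dp": [88,66,90],"twist": [0,0,0.88],"hand": 0.5},
])

```text
clock: 27.22
tool_pos: [0.5055, 0.0245, 0.1585]
eef_rot: [0.802, 0.597, -0.0, -0.002]
contact_force: [0.5, 0.2, -0.1]
opening: 0.748
finger_force: 0.0
```

step_arm([
  {"dp": [0,0,30],"twist": [0,0,0.15],"hand": 0.5},
  {"dp": [0,0,50],"twist": [0,0,0.2],"hand": 0.5},
  {"dp": [0,0,50],"twist": [0,0,0.2],"hand": 0.5},
])

```text
clock: 27.6
tool_pos: [0.5046, 0.0216, 0.1084]
eef_rot: [0.857, 0.515, -0.002, -0.002]
contact_force: [0.4, -0.2, 0.7]
opening: 0.749
finger_force: 0.0
```

```bash
python3 -c "
from plan import *
Q=Rz(-28);A=(.506,.021)
print(r.get_state()['tool_pos']);plan([((*A,.042),Q)])"
```

```text
[0.5046066  0.02158793 0.10839888]
0 dp [0, 2, 66] tw [-0.0, 0.0, -0.0] rows 1.1 to [0.506 0.021 0.042]
```

step_arm([
  {"dp": [0,2,30],"twist": [0,0,0],"hand": 0.5},
  {"dp": [0,2,60],"twist": [0,0,0],"hand": 0.5},
  {"dp": [0,2,66],"twist": [0,0,0],"hand": 0.5},
  {"dp": [0,2,66],"twist": [0,0,0],"hand": 0.5},
])

```text
clock: 28.1
tool_pos: [0.5077, 0.0207, 0.0449]
eef_rot: [0.857, 0.515, 0.0, -0.001]
contact_force: [0.1, 0.4, -0.0]
opening: 0.75
finger_force: 0.0
```

step_arm([
  {"dp": [0,0,0],"twist": [0,0,0],"hand": -0.3},
  {"dp": [0,0,0],"twist": [0,0,0],"hand": -0.3},
  {"dp": [0,0,0],"twist": [0,0,0],"hand": -0.3},
  {"dp": [0,0,-33],"twist": [0,0,0],"hand": -0.3},
  {"dp": [0,0,-33],"twist": [0,0,0],"hand": -0.3},
])

```text
clock: 28.72
tool_pos: [0.5086, 0.0205, 0.0793]
eef_rot: [0.858, 0.514, 0.002, -0.0]
contact_force: [1.1, 0.0, 0.2]
opening: 0.493
finger_force: 10.0
```

step_arm([
  {"dp": [13,20,0],"twist": [0,0,0],"hand": -0.3},
  {"dp": [26,39,0],"twist": [0,0,0],"hand": -0.3},
  {"dp": [26,39,0],"twist": [0,0,0],"hand": -0.3},
  {"dp": [26,39,20],"twist": [0,0,0],"hand": -0.3},
  {"dp": [26,39,32],"twist": [0,0,0],"hand": -0.3},
])

```text
clock: 29.35
tool_pos: [0.5523, 0.0247, 0.0446]
eef_rot: [0.858, 0.514, -0.001, -0.001]
contact_force: [-2.4, 0.9, 15.1]
opening: 0.493
finger_force: 10.0
```

step_arm([
  {"dp": [0,0,0],"twist": [0,0,0],"hand": -0.3},
  {"dp": [0,0,0],"twist": [0,0,0],"hand": 0.5},
  {"dp": [0,0,0],"twist": [0,0,0],"hand": 0.5},
  {"dp": [0,0,0],"twist": [0,0,0],"hand": 0.5},
  {"dp": [0,0,-35],"twist": [0,0,0],"hand": 0.5},
])

```text
clock: 29.98
tool_pos: [0.5526, 0.0248, 0.0794]
eef_rot: [0.858, 0.514, -0.002, -0.002]
contact_force: [1.0, -0.9, -0.6]
opening: 0.749
finger_force: 0.0
```

step_arm([
  {"dp": [0,0,-32],"twist": [0,0,0],"hand": 0.5},
  {"dp": [-54,-20,-32],"twist": [0,0,0],"hand": 0.5},
  {"dp": [-109,-39,-32],"twist": [0,0,0],"hand": 0.5},
  {"dp": [-109,-39,-32],"twist": [0,0,0],"hand": 0.5},
  {"dp": [-109,-39,-32],"twist": [0,0,0],"hand": 0.5},
])

```text
clock: 30.6
tool_pos: [0.4693, -0.0524, 0.1129]
eef_rot: [0.858, 0.514, 0.001, -0.001]
contact_force: [0.0, 0.2, -0.7]
opening: 0.75
finger_force: 0.0
```

```bash
python3 -c "
from plan import *
Q=Rz(-28);A=(.4664,-.0526)
print(r.get_state()['tool_pos']);plan([((*A,.042),Q)])"; python3 caps.py top
```

```text
[ 0.46933387 -0.05240826  0.11286109]
0 dp [-2, -2, 71] tw [-0.0, -0.0, -0.0] rows 1.1 to [ 0.466 -0.053  0.042]
tcp [ 0.4699 -0.0518  0.1128]
0.83 [0.5578 0.0205 0.0295]
floor 43 spot centre [ 634.7878 -169.8572] (10.051733016967773, 19.808456420898438) 0.03374647841388456
floor 135 spot centre [554.0411  24.7944] (29.183813095092773, 27.6782169342041) 0.0331131643337903
floor 32 spot centre [469.6569   0.6321] (16.21932601928711, 13.430352210998535) 0.03273338310361562
tray ((506.8443908691406, -40.42802429199219), (200.92799377441406, 203.51358032226562), 9.05075454711914)
```

step_arm([
  {"dp": [-2,-2,30],"twist": [0,0,0],"hand": 0.5},
  {"dp": [-2,-2,60],"twist": [0,0,0],"hand": 0.5},
  {"dp": [-2,-2,70],"twist": [0,0,0],"hand": 0.5},
  {"dp": [-2,-2,70],"twist": [0,0,0],"hand": 0.5},
])

```text
clock: 31.2
tool_pos: [0.466, -0.0528, 0.0422]
eef_rot: [0.857, 0.515, 0.0, -0.001]
contact_force: [0.6, 0.5, -0.6]
opening: 0.753
finger_force: 0.0
```

step_arm([
  {"dp": [0,0,0],"twist": [0,0,0],"hand": -0.3},
  {"dp": [0,0,0],"twist": [0,0,0],"hand": -0.3},
  {"dp": [0,0,0],"twist": [0,0,0],"hand": -0.3},
  {"dp": [0,0,-33],"twist": [0,0,0],"hand": -0.3},
  {"dp": [0,0,-33],"twist": [0,0,0],"hand": -0.3},
])

```text
clock: 31.82
tool_pos: [0.4666, -0.0539, 0.0772]
eef_rot: [0.858, 0.514, 0.002, -0.0]
contact_force: [0.3, -0.1, -0.8]
opening: 0.491
finger_force: 10.0
```

step_arm([
  {"dp": [-27,7,0],"twist": [0,0,0],"hand": -0.3},
  {"dp": [-53,14,0],"twist": [0,0,0],"hand": -0.3},
  {"dp": [-53,14,0],"twist": [0,0,0],"hand": -0.3},
  {"dp": [-53,14,20],"twist": [0,0,0],"hand": -0.3},
  {"dp": [-53,14,31],"twist": [0,0,0],"hand": -0.3},
])

```text
clock: 32.45
tool_pos: [0.4534, -0.1053, 0.0436]
eef_rot: [0.857, 0.515, 0.001, -0.001]
contact_force: [0.5, -0.0, -0.2]
opening: 0.492
finger_force: 10.0
```

step_arm([
  {"dp": [0,0,0],"twist": [0,0,0],"hand": -0.3},
  {"dp": [0,0,0],"twist": [0,0,0],"hand": 0.5},
  {"dp": [0,0,0],"twist": [0,0,0],"hand": 0.5},
  {"dp": [0,0,0],"twist": [0,0,0],"hand": 0.5},
  {"dp": [0,0,-45],"twist": [0,0,0],"hand": 0.5},
])

```text
clock: 33.08
tool_pos: [0.4516, -0.1068, 0.088]
eef_rot: [0.857, 0.515, -0.003, -0.002]
contact_force: [0.8, -0.3, -0.4]
opening: 0.752
finger_force: 0.0
```

step_arm([
  {"dp": [10,10,-30],"twist": [0,0,-0.18],"hand": 0.5},
  {"dp": [20,20,-80],"twist": [0,0,-0.36],"hand": 0.5},
  {"dp": [35,34,-130],"twist": [0,0,-0.54],"hand": 0.5},
  {"dp": [35,34,-160],"twist": [0,0,-0.72],"hand": 0.5},
  {"dp": [35,34,-160],"twist": [0,0,-0.9],"hand": 0.5},
])

```text
clock: 33.7
tool_pos: [0.5008, -0.0924, 0.2521]
eef_rot: [0.546, 0.837, 0.002, 0.002]
contact_force: [-0.3, -0.1, -0.6]
opening: 0.749
finger_force: 0.0
```

step_arm([
  {"dp": [0,0,0],"twist": [0,0,-0.18],"hand": 0.5},
  {"dp": [0,0,0],"twist": [0,0,-0.18],"hand": 0.5},
])

```text
clock: 33.95
tool_pos: [0.4992, -0.0927, 0.2494]
eef_rot: [0.472, 0.881, 0.001, -0.001]
contact_force: [-0.1, 0.4, 0.1]
opening: 0.754
finger_force: 0.0
```

```bash
python3 caps.py wrist w9.png
```

```text
tcp [ 0.4992 -0.0926  0.2494]
0.92 [ 0.5591 -0.0833  0.0295]
0.91 [ 0.4634 -0.0006  0.0294]
0.81 [ 0.4531 -0.104   0.0299]
0.77 [ 0.5066 -0.0272  0.0328]
0.75 [0.5352 0.037  0.0305]
0.73 [ 0.446  -0.2605  0.0132]
floor 806 spot centre [464.7055  -5.2112] (27.07949447631836, 27.1403865814209) 0.031646165959487216
floor 795 spot centre [538.7759  38.7884] (27.737323760986328, 27.482744216918945) 0.03172745711639935
floor 705 spot centre [506.9602 -27.3595] (26.910001754760742, 27.10028839111328) 0.03167073945693666
floor 652 spot centre [ 452.2039 -103.6558] (27.090261459350586, 27.15426254272461) 0.031532794238849304
floor 603 spot centre [565.5342 -86.4798] (27.834848403930664, 27.935686111450195) 0.03148356740219527
floor 316 spot centre [ 632.992  -169.9511] (19.979515075683594, 13.897427558898926) 0.033488001462886996
tray ((502.648681640625, -40.12492370605469), (208.44839477539062, 208.3258056640625), 8.007501602172852)
```

A has since been knocked to (0.539,0.039), but it is still flat in the tray with plenty of room. The last one is C.

```bash
python3 -c "
from plan import *
Q=Rz(34);A=(.4647,-.0052);B=(.4385,.008)
plan([((*A,.11),Q),((*A,.042),Q),((*A,.075),Q),((*B,.075),Q),((*B,.043),Q),((*B,.11),Q),((.5,-.09,.25),Q)])"
```

```text
0 dp [92, 19, 140] tw [0.0, -0.0, -0.01] rows 2.7 to [ 0.465 -0.005  0.11 ]
1 dp [0, 0, 68] tw [0.0, 0.0, 0.0] rows 1.1 to [ 0.465 -0.005  0.042]
2 dp [0, 0, -33] tw [0.0, 0.0, 0.0] rows 0.5 to [ 0.465 -0.005  0.075]
3 dp [26, -14, 0] tw [0.0, 0.0, 0.0] rows 0.5 to [0.438 0.008 0.075]
4 dp [0, 0, 32] tw [0.0, 0.0, 0.0] rows 0.5 to [0.438 0.008 0.043]
5 dp [0, 0, -67] tw [0.0, 0.0, 0.0] rows 1.1 to [0.438 0.008 0.11 ]
6 dp [-116, -4, -140] tw [0.0, 0.0, 0.0] rows 2.9 to [ 0.5  -0.09  0.25]
```

step_arm([
  {"dp": [32,6,48],"twist": [0,0,0],"hand": 0.5},
  {"dp": [64,13,95],"twist": [0,0,0],"hand": 0.5},
  {"dp": [92,19,140],"twist": [0,0,0],"hand": 0.5},
  {"dp": [92,19,140],"twist": [0,0,0],"hand": 0.5},
  {"dp": [92,19,140],"twist": [0,0,0],"hand": 0.5},
])

```text
clock: 34.67
tool_pos: [0.465, -0.0057, 0.1103]
eef_rot: [0.472, 0.882, 0.0, 0.0]
contact_force: [0.4, -0.3, 0.7]
opening: 0.747
finger_force: 0.0
```

step_arm([
  {"dp": [0,0,30],"twist": [0,0,0],"hand": 0.5},
  {"dp": [0,0,60],"twist": [0,0,0],"hand": 0.5},
  {"dp": [0,0,67],"twist": [0,0,0],"hand": 0.5},
  {"dp": [0,0,67],"twist": [0,0,0],"hand": 0.5},
])

```text
clock: 35.17
tool_pos: [0.465, -0.0057, 0.0434]
eef_rot: [0.472, 0.882, 0.001, 0.0]
contact_force: [0.1, -0.4, -0.6]
opening: 0.75
finger_force: 0.0
```

step_arm([
  {"dp": [0,0,0],"twist": [0,0,0],"hand": -0.3},
  {"dp": [0,0,0],"twist": [0,0,0],"hand": -0.3},
  {"dp": [0,0,0],"twist": [0,0,0],"hand": -0.3},
  {"dp": [0,0,-33],"twist": [0,0,0],"hand": -0.3},
  {"dp": [0,0,-33],"twist": [0,0,0],"hand": -0.3},
])

```text
clock: 35.8
tool_pos: [0.4651, -0.0048, 0.0771]
eef_rot: [0.471, 0.882, 0.002, 0.001]
contact_force: [0.6, 0.6, -0.3]
opening: 0.49
finger_force: 10.0
```

step_arm([
  {"dp": [13,-7,0],"twist": [0,0,0],"hand": -0.3},
  {"dp": [26,-14,0],"twist": [0,0,0],"hand": -0.3},
  {"dp": [26,-14,0],"twist": [0,0,0],"hand": -0.3},
  {"dp": [26,-14,20],"twist": [0,0,0],"hand": -0.3},
  {"dp": [26,-14,31],"twist": [0,0,0],"hand": -0.3},
])

```text
clock: 36.42
tool_pos: [0.4387, 0.0083, 0.0436]
eef_rot: [0.471, 0.882, 0.0, -0.0]
contact_force: [0.7, -0.1, 0.7]
opening: 0.497
finger_force: 10.0
```

step_arm([
  {"dp": [0,0,0],"twist": [0,0,0],"hand": -0.3},
  {"dp": [0,0,0],"twist": [0,0,0],"hand": 0.5},
  {"dp": [0,0,0],"twist": [0,0,0],"hand": 0.5},
  {"dp": [0,0,0],"twist": [0,0,0],"hand": 0.5},
  {"dp": [0,0,-45],"twist": [0,0,0],"hand": 0.5},
])

```text
clock: 37.05
tool_pos: [0.4366, 0.0084, 0.088]
eef_rot: [0.471, 0.882, -0.001, -0.003]
contact_force: [0.3, -0.7, 0.0]
opening: 0.751
finger_force: 0.0
```

step_arm([
  {"dp": [0,0,-50],"twist": [0,0,0],"hand": 0.5},
  {"dp": [-50,-2,-100],"twist": [0,0,0],"hand": 0.5},
  {"dp": [-100,-3,-140],"twist": [0,0,0],"hand": 0.5},
  {"dp": [-116,-4,-160],"twist": [0,0,0],"hand": 0.5},
  {"dp": [-116,-4,-160],"twist": [0,0,0],"hand": 0.5},
])

```text
clock: 37.67
tool_pos: [0.5007, -0.092, 0.2509]
eef_rot: [0.473, 0.881, 0.001, 0.001]
contact_force: [-0.6, -0.4, 0.4]
opening: 0.753
finger_force: 0.0
```

```bash
python3 caps.py wrist w10.png; python3 e.py; python3 -c "
from plan import *
im,T,K,D=cam('wrist');P=world(im,T,K,D);X,Y,Z=np.moveaxis(P,-1,0);pix=im['pixels'].astype(int)
for c in ('top','side'):
    im,T,K,D=cam(c);P=world(im,T,K,D);X,Y,Z=np.moveaxis(P,-1,0);pix=im['pixels'].astype(int)
    red=(pix[...,0]>100)&(pix[...,1]<70)&(X>.6)&(X<.75)&(Y<-.15)&(Y>-.26)&(Z>.05)
    print(c,red.sum(),np.nanmedian(P[red],0))
plan([((.673,-.207,.2),Rz(46))])
"
```

```text
tcp [ 0.4992 -0.0906  0.2497]
0.83 [0.4343 0.0084 0.0283]
0.83 [ 0.4567 -0.1032  0.0317]
0.72 [ 0.5579 -0.0829  0.0307]
0.58 [0.5394 0.0403 0.0331]
0.57 [ 0.5069 -0.0287  0.0284]
floor 899 spot centre [436.734    7.3288] (27.99117660522461, 28.057979583740234) 0.03175581451227877
floor 787 spot centre [538.5228  38.843 ] (27.63581085205078, 26.461475372314453) 0.03172310894957475
floor 702 spot centre [506.5038 -27.4128] (27.445213317871094, 26.955543518066406) 0.031636003055321577
floor 653 spot centre [ 451.9892 -103.8609] (27.439159393310547, 26.907785415649414) 0.031521446128249864
floor 593 spot centre [565.2139 -86.5887] (27.39348793029785, 27.763851165771484) 0.03150505393975028
floor 307 spot centre [ 633.0524 -170.0092] (13.853371620178223, 19.940454483032227) 0.03366297068639995
tray ((502.5263671875, -40.320030212402344), (208.4256134033203, 208.5448455810547), 8.163192749023438)
[ 0.4984 -0.0897  0.249 ] 0.7524898921179044
top 366 a [0.0708 0.0736 0.081 ] b [-0.0552  0.0508] z [0.0754 0.1016 0.1079]
side 375 a [-0.032  -0.0297 -0.0216] b [-0.0604  0.0452] z [0.075  0.0965 0.1044]
side 393 a [0.0667 0.0691 0.0776] b [-0.0596  0.0467] z [0.075  0.0949 0.1048]
wrist 402 a [0.0677 0.0717 0.077 ] b [0.0086 0.0508] z [0.0994 0.1016 0.103 ]
top 33 [ 0.65980573 -0.19477542  0.0612313 ]
side 90 [ 0.6650263  -0.21907599  0.06007341]
0 dp [-195, 79, 48] tw [-0.0, -0.0, -0.21] rows 3.5 to [ 0.673 -0.207  0.2  ]
```

View pics/w10.png

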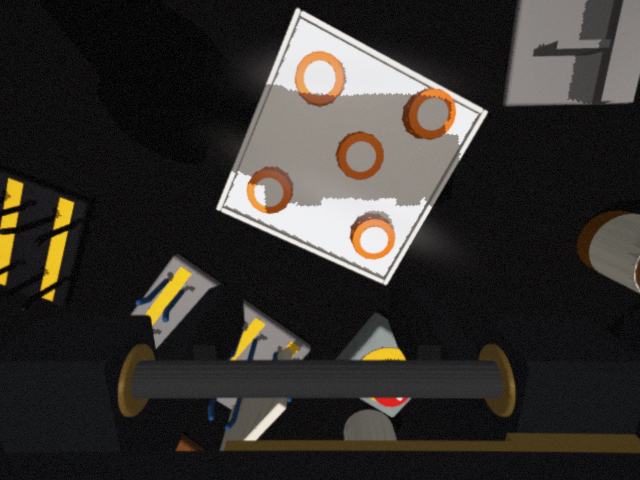

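All five caps lie apart and flat: (320,78), (429,113), (360,155), (270,189) and (373,239). Both plates are still seated and the stop still reads low. Now the stop release.

step_arm([
  {"dp": [-50,20,12],"twist": [0,0,-0.05],"hand": 0.5},
  {"dp": [-100,40,24],"twist": [0,0,-0.1],"hand": 0.5},
  {"dp": [-150,60,36],"twist": [0,0,-0.16],"hand": 0.5},
  {"dp": [-195,79,48],"twist": [0,0,-0.21],"hand": 0.5},
  {"dp": [-195,79,48],"twist": [0,0,-0.21],"hand": 0.5},
])

```text
clock: 38.7
tool_pos: [0.6743, -0.2102, 0.1981]
eef_rot: [0.378, 0.926, 0.0, -0.001]
contact_force: [0.3, 0.8, -0.5]
opening: 0.749
finger_force: 0.0
```

step_arm([
  {"dp": [0,0,20],"twist": [0,0,0],"hand": 0.5},
  {"dp": [0,0,60],"twist": [0,0,0],"hand": 0.5},
  {"dp": [0,0,70],"twist": [0,0,0],"hand": 0.5},
  {"dp": [0,0,70],"twist": [0,0,0],"hand": 0.5},
])

```text
clock: 39.2
tool_pos: [0.6726, -0.2073, 0.1309]
eef_rot: [0.376, 0.927, 0.001, -0.001]
contact_force: [-1.3, 0.3, 1.2]
opening: 0.749
finger_force: 0.0
```

```bash
python3 -c "
from plan import *
s=r.get_state();print(s['tool_pos'],s['q'].round(2))
plan([((.671,-.207,.069),Rz(46))])
"
```

```text
[ 0.67258958 -0.20734803  0.13090952] [ 0.6   1.06 -0.81  1.38  0.81  1.05  0.44]
0 dp [1, -1, 62] tw [0.0, -0.0, -0.0] rows 1.0 to [ 0.671 -0.207  0.069]
```

step_arm([
  {"dp": [1,-1,30],"twist": [0,0,0],"hand": 0.5},
  {"dp": [1,-1,55],"twist": [0,0,0],"hand": 0.5},
  {"dp": [1,-1,62],"twist": [0,0,0],"hand": 0.5},
  {"dp": [1,-1,62],"twist": [0,0,0],"hand": 0.5},
])

```text
clock: 39.7
tool_pos: [0.672, -0.2079, 0.0692]
eef_rot: [0.376, 0.927, 0.001, -0.001]
contact_force: [0.1, -0.3, -0.5]
opening: 0.752
finger_force: 0.0
```

step_arm([
  {"dp": [0,0,0],"twist": [0,0,0],"hand": -0.5},
  {"dp": [0,0,0],"twist": [0,0,0],"hand": -0.5},
  {"dp": [0,0,0],"twist": [0,0,0],"hand": -0.5},
  {"dp": [0,0,0],"twist": [0,0,0],"hand": -0.5},
], force=20)

```text
clock: 40.2
tool_pos: [0.6735, -0.2069, 0.0709]
eef_rot: [0.376, 0.927, 0.002, 0.001]
contact_force: [0.9, 1.5, 5.5]
opening: 0.448
finger_force: 26.7
```

Gripped at 39.4 mm, which matches the 40 mm head. Twisting clockwise while rising 8 mm.

step_arm([
  {"dp": [0,0,-1],"twist": [0,0,0.1],"hand": -0.5},
  {"dp": [0,0,-2],"twist": [0,0,0.2],"hand": -0.5},
  {"dp": [0,0,-4],"twist": [0,0,0.3],"hand": -0.5},
  {"dp": [0,0,-5],"twist": [0,0,0.4],"hand": -0.5},
  {"dp": [0,0,-6],"twist": [0,0,0.5],"hand": -0.5},
])

```text
clock: 40.83
tool_pos: [0.6735, -0.2071, 0.0758]
eef_rot: [0.595, 0.804, 0.002, 0.0]
contact_force: [2.9, 1.4, 0.1]
opening: 0.45
finger_force: 25.3
```

step_arm([
  {"dp": [0,0,-1],"twist": [0,0,0.1],"hand": -0.5},
  {"dp": [0,0,-2],"twist": [0,0,0.2],"hand": -0.5},
  {"dp": [0,0,-2],"twist": [0,0,0.3],"hand": -0.5},
  {"dp": [0,0,-2],"twist": [0,0,0.36],"hand": -0.5},
  {"dp": [0,0,-2],"twist": [0,0,0.36],"hand": -0.5},
])

```text
clock: 41.45
tool_pos: [0.6735, -0.2073, 0.0788]
eef_rot: [0.728, 0.686, 0.002, 0.0]
contact_force: [0.2, 2.4, 6.1]
opening: 0.448
finger_force: 25.6
```

step_arm([
  {"dp": [0,0,0],"twist": [0,0,0],"hand": 0.5},
  {"dp": [0,0,0],"twist": [0,0,0],"hand": 0.5},
  {"dp": [0,0,0],"twist": [0,0,0],"hand": 0.5},
  {"dp": [0,0,-50],"twist": [0,0,0],"hand": 0.5},
  {"dp": [0,0,-110],"twist": [0,0,0],"hand": 0.5},
])

```text
clock: 42.08
tool_pos: [0.6705, -0.2086, 0.1865]
eef_rot: [0.728, 0.685, -0.001, -0.003]
contact_force: [0.8, -0.2, -0.3]
opening: 0.754
finger_force: 0.0
```

step_arm([
  {"dp": [-60,0,-50],"twist": [0,0,0],"hand": 0.5},
  {"dp": [-100,0,-60],"twist": [0,0,0],"hand": 0.5},
  {"dp": [-100,0,-60],"twist": [0,0,0],"hand": 0.5},
  {"dp": [-100,0,-60],"twist": [0,0,0],"hand": 0.5},
])

```text
clock: 42.58
tool_pos: [0.6654, -0.3076, 0.2462]
eef_rot: [0.728, 0.685, 0.0, -0.002]
contact_force: [0.2, 1.3, 0.4]
opening: 0.748
finger_force: 0.0
```

```bash
python3 caps.py top t9.png; python3 e.py; python3 -c "
from plan import *
for c in ('top','wrist','side'):
    im,T,K,D=cam(c);P=world(im,T,K,D);X,Y,Z=np.moveaxis(P,-1,0);pix=im['pixels'].astype(int)
    red=(pix[...,0]>100)&(pix[...,1]<70)&(X>.6)&(X<.75)&(Y<-.15)&(Y>-.26)&(Z>.05)
    print(c,red.sum(),np.nanmedian(P[red],0),np.nanpercentile(Z[red],[5,95]) if red.any() else '')
    save(im,'end_%s.png'%c)
"
```

```text
tcp [ 0.6656 -0.3064  0.246 ]
0.89 [0.4377 0.0039 0.0282]
0.79 [0.542  0.0342 0.0314]
0.75 [ 0.4608 -0.1046  0.0294]
0.71 [ 0.5723 -0.0848  0.0331]
0.62 [ 0.507  -0.0315  0.0348]
0.22 [0.5384 0.2795 0.0108]
floor 38 spot centre [ 634.8572 -169.9531] (8.974611282348633, 19.743757247924805) 0.034933782773270416
floor 134 spot centre [569.0911 -87.3697] (28.359111785888672, 27.93280029296875) 0.03331067852550895
floor 133 spot centre [542.0089  38.373 ] (26.824064254760742, 27.127920150756836) 0.03333034713952321
floor 137 spot centre [509.509 -28.378] (27.521005630493164, 29.040254592895508) 0.03294889484172159
floor 134 spot centre [ 455.4306 -103.966 ] (26.820337295532227, 26.626310348510742) 0.03303135172361826
floor 132 spot centre [439.4628   6.4579] (27.01109504699707, 26.782075881958008) 0.03219097099742352
tray ((504.00030517578125, -39.54015350341797), (200.46800231933594, 202.31312561035156), 7.870143413543701)
[ 0.6658 -0.3059  0.246 ] 0.7502217907075045
top 276 a [-0.0284 -0.0241 -0.0186] b [-0.057   0.0476] z [0.0914 0.1031 0.1079]
top 284 a [0.071  0.0753 0.081 ] b [-0.0558  0.0498] z [0.0907 0.1028 0.1081]
side 373 a [-0.0321 -0.0299 -0.0215] b [-0.06    0.0461] z [0.0745 0.0974 0.1043]
side 390 a [0.0666 0.0694 0.0773] b [-0.0591  0.0476] z [0.0751 0.0949 0.1046]
wrist 4613 a [-0.0299 -0.0217 -0.0204] b [-0.0562  0.0488] z [0.0751 0.0961 0.1032]
wrist 3131 a [0.0684 0.0768 0.0787] b [-0.0547  0.0502] z [0.0756 0.1006 0.1032]
top 184 [ 0.67431132 -0.20644068  0.07245956] [0.06798354 0.07636303]
wrist 949 [ 0.66750615 -0.21459688  0.07098114] [0.06963401 0.0722383 ]
side 144 [ 0.66325    -0.21717643  0.06865048] [0.05401237 0.07356422]
```

View pics/end_wrist.png

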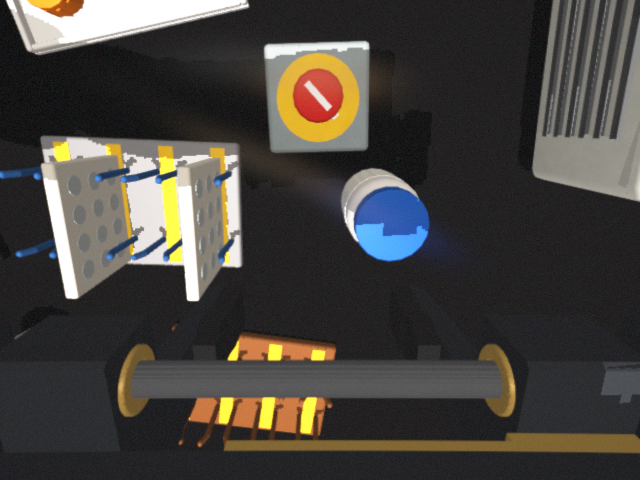

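The stop head at (318,95) has turned and its top is back at 0.071, so it is fully up. Both plates stand in the blue-pronged rack, at (95,220) and (205,225), and the robot is clear. Handing in.

```bash
python3 -c "
from h import *
print(r.finish_job())"
```

```text
the job is handed in; nothing more can be done
None
```

The job is handed in: both plates stand in the rack, the five caps lie spread in one layer in the tray, the stop is twisted back fully up, and the bystanders were not touched; `finish_job()` returned no verdict.

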